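# Chock the filter housing and take its contact temperature

### The arm

A 6-joint arm with a two-finger parallel gripper is mounted at the origin on the work surface. World frame = base frame: x ahead of the robot, y to its left, z up, the work surface at z = 0. Lengths are in m, angles in degrees, forces in N, time in s.
With the tool pointing down it reaches from about 0.4 to 0.825 m from the base axis. Payload 7 kg.
Tool frame: the origin (TCP) lies between the finger pads; the fingertips stand 19 mm ahead of it and the grasp point (between the pads) is the TCP (r.finger_overhang is the distance from the TCP to the fingertips, in m); z points along the fingers, y is the direction in which the jaws open and shut (so a half turn about z gives the same grasp; the last joint's range is limited). The gripper opens to 88 mm and grips with 3 to 60 N. Pads are 19 mm wide; open, the fingers measure 130 mm over their backs; the gripper's body (78 mm by 193 mm) begins 47 mm behind the grasp point.
Start: joints at [-52.477, 20.546, 0.682, 0, -70.136, -16.507], TCP at [0.242, -0.63, 0.246] pointing down, gripper open.
Joint ranges: [-176.03, 176.03], [-82.01, 121.73], [-58.28, 71.71], [-173.87, 95.51], [-174.79, -0.11], [-173.66, 173.66]. Speed limits (degrees/s): [136.94, 136.94, 172.46, 180, 180, 180].

### API

Orientations are given as [roll, pitch, yaw] about the fixed x, y, z axes, in that order (R = Rz(yaw) Ry(pitch) Rx(roll)).
In Python, from plant import r, optics gives the robot as it stands. The module is installed in compiled form; this text tells all that it offers.
- The arm moves only by the tool step_arm, never from a script. Its argument "increments" is a list of rows, each an object of numbers: "tx", "ty", "tz": the shift along the world's x, y, z in mm; "ax", "ay", "az": the turn, a rotation vector about the world's x, y, z in degrees; "claw": the gripper command: -1 is shut, 1 is fully open, values between are in proportion. In form: [{"tx": .., "ty": .., "tz": .., "ax": .., "ay": .., "az": .., "claw": ..}, ...]. A call has 1 to 12 rows; each row shifts and turns the commanded pose from where the row before left it; what a row does not reach is not made up. A row lasts 1/10 s, in which the tool goes at most 50 mm and 8.59 degrees, less where a joint would pass 70% of its speed; a pose out of reach is approached as far as the arm can. A call with a gripper value outside its range is refused whole. The fingers move at their own pace and stop on an object; "newtons" is the grip in N (left out, the last holds). Time passes only in rows, so rows that do not move let the fingers close. It gives the time, the measured TCP pose, the force and the opening at its end, in the units of the state.
- r.get_state(): the state, without advancing time (a new reading comes with each control period).
- optics.capture(name): name is "scene" or "top"; returns a dict with "image" (420x560x3 uint8, blue, green, red), "depth" (420x560 float32, m along the optical axis (not along the pixel's ray), 0 where there is no reading), "fx", "fy", "cx", "cy" (pixels), "R" (3x3) and "t" (3): a world point X has camera coordinates R X + t. Camera axes: x right, y down, z forward; pixel columns grow to the right and rows downward; lengths in m; the calibration is good to about 2 mm. A picture is of the moment at which its call begins.
- r.close_job(): hands the job in, once; it reports no verdict.
The state is a dict: "time_s": time; "joints": joint angles; "qd": joint speeds; "joint_torque": joint torques, N m; "tcp_pos": TCP position; "eef_rot": TCP orientation; "contact_force": force on the tool from outside, world axes, zero at the start; "moment": the same for the moment, N m; "gripper_width": finger opening in m.
Only numpy, scipy, OpenCV 4.12 (cv2) and the standard library are available. Lean on these libraries where they do the work, as an engineer would, in place of code of your own. Each camera call takes 0.05 s, during which the arm holds its last target. There are 200 camera calls.

### The job

Push the wedge chock, toe first, snugly under the middle of the round filter housing on the side away from its round sensor pad, and let go, so that the housing cannot roll. Then pick up the contact thermometer and press its spring tip squarely on the centre of the pad with about 6 N, holding it steady for two full seconds without shoving the housing out of its saddle. Finally lay the thermometer back flat on its white mat, leaving the chock in place and the other things alone.

Things in the scene. Friction and masses are not known exactly. Their poses are not given: they have to be found in the camera images.
- saddle: Fixed stainless saddle: two plates 100 x 26 x 4 mm, centred 55 mm either side of its middle along y, under the ends of the housing; bare bench 84 mm wide between them. Origin on the bench under the middle of the housing's axis at the start; z up, y along that axis, +x to the pad's side. High lip on +x; on -x only a low lip, which the unchocked housing rolls over, away from the tip, when its pad is pressed with over about 4 N.
- housing: Loose stainless filter housing, a plain cylinder 90 mm in diameter and 150 mm long with a flanged port on each end (192 mm overall), about 0.95 kg, lying along its y axis in the saddle. Origin on its axis at mid-length, 52 mm above the bench. Pushing the chock against it with more than about 3 N starts to lift it.
- seat: Round dark collar, 36 mm in diameter, fixed to the housing's side at mid-length. Origin at the centre of its outer face, 49 mm from the housing's axis; z is the outward normal, to the saddle's +x side and 30 degrees above level. The sensor pad, a flat polished disc 28 mm in diameter with a dark dot, stands out of it on a stiff screwed stem, its face 3 to 17 mm (differs each time, not measured) out along z: feel for it.
- chock: Loose black rubber wedge chock, 100 long x 50 wide x 48 mm high, with an upright grip at the rear reaching 97 mm, about 0.35 kg. Origin under the centre of its footprint; +x points to the toe, z up. The face rises at 35 degrees from the 5 mm thick toe edge.
- chock_toe (a point): Middle of the chock's toe edge, on the bench; 50 mm along +x from the chock's origin. The chock goes in from the saddle's -x side, pointing along the saddle's +x, between the plates; its face touches the housing when the toe edge is at x = -11 mm in the saddle's frame (snug: -16 to -3 mm, within 25 mm sideways).
- chock_grip (a point): Where to grip the chock: centre of the upright grip (26 mm wide across y, 20 mm along x, from 48 to 97 mm above the bench), 40 mm behind the chock's origin and 75 mm up.
- mat: Fixed white mat, 240 (x) x 130 (y) x 4 mm; origin under its centre on the bench.
- probe: Contact thermometer lying on the mat: grey plastic body 110 (x) x 36 (y) x 40 mm (z), buttons and dark display on top, steel nose and tip in front, 0.27 kg, balancing near the middle of the body. Origin on the underside at the middle of the body (4 mm above the bench when on the mat); +x to the tip, z out of the display side. The tip's axis runs along x, 20 mm above the underside.
- tip (a point): The rounded, slippery end of the thermometer's tip (14 mm in diameter), 105 mm ahead of the probe's origin along x and 20 mm above its underside when free. The tip springs back into the nose by up to 7 mm, 2 N for each mm.
- bottle_a: Bystander: clear bottle, 66 mm in diameter, 130 mm high; origin under its centre.
- bottle_b: Bystander: clear bottle, 60 mm in diameter, 110 mm high; origin under its centre.
- parts_box: Bystander: clear open compartment box 120 x 180 x 45 mm; origin under its centre.
There are look-alikes about, which are no part of the job. There is more than one size of the saddle; the job needs the smallest.

How it is judged:
By the outcome, as a careful person would: the job done as asked, in the order asked, and still so for the second after the job is handed in, with the robot touching nothing.
It also fails if it takes over 72 s, if anything falls off the work surface, if the arm or the gripper's body presses on something with over 40 N, if the wrist force passes 120 N, or if a joint passes its speed limit or range.

## Working session

There is one attempt and no reset: what is moved stays moved. The work goes in short steps, Python scripts to look and compute and a tool call to move; the robot and the scene stay as the last step left them, time stands still between calls to the robot, and variables do not carry over. Pictures are saved under pics/ and viewed, about 8 in all and at most 12, crops included, and the job is handed in when it is done.

Besides the shell and the picture viewer there is one more tool, called after ">>>" as name([rows], argument=value, ...), one row to a line, values as JSON. step_arm: Moves the arm, as the interface text tells. Its arguments: {"type":"object","properties":{"increments":{"type":"array","items":{"type":"object","properties":{"tx":{"type":"number"},"ty":{"type":"number"},"tz":{"type":"number"},"ax":{"type":"number"},"ay":{"type":"number"},"az":{"type":"number"},"claw":{"type":"number"}}}},"newtons":{"type":"number"}},"required":["increments"]}

```bash
mkdir -p pics; cat > h.py <<'E'
import numpy as np, cv2, pickle
def cap(n):
    from plant import optics
    c=optics.capture(n); pickle.dump(c,open(n+'.pkl','wb')); return c
def load(n): return pickle.load(open(n+'.pkl','rb'))
def pts(c):
    d=c['depth'];v,u=np.indices(d.shape)
    P=np.stack([(u-c['cx'])/c['fx']*d,(v-c['cy'])/c['fy']*d,d],-1)
    W=(P-np.array(c['t']))@np.array(c['R']); W[d==0]=np.nan; return W
def ray(c,u,v,z):
    R=np.array(c['R']);o=-R.T@np.array(c['t']);q=R.T@np.array([(u-c['cx'])/c['fx'],(v-c['cy'])/c['fy'],1])
    return o+q*(z-o[2])/q[2]
E
python3 - <<'E'
from h import *
from plant import r
print(r.get_state())
for n in('scene','top'):
    c=cap(n); cv2.imwrite(f'pics/{n}0.png',cv2.resize(c['image'],(784,588),interpolation=cv2.INTER_CUBIC))
    R=np.array(c['R']);print(n,-R.T@np.array(c['t']),R[2],c['fx'])
E
```

```text
{'time_s': 0.0, 'joints': array([-5.24771591e+01,  2.05915931e+01,  6.35189217e-01, -2.03485041e-02,
       -7.01345460e+01, -1.65071406e+01]), 'qd': array([-0.02427098, -0.08010478, -0.01994862, -0.02821488, -0.02998079,
       -0.07343236]), 'joint_torque': array([-3.04068762e-04, -5.82717705e+01,  2.93073070e+01,  6.99728519e+00,
        7.17966323e-03, -1.61358962e-04]), 'tcp_pos': array([ 0.24190001, -0.62969561,  0.2446309 ]), 'eef_rot': array([ 1.79907363e+02, -7.50404306e-03, -1.58991223e+02]), 'contact_force': array([-0.37877358, -0.47591671, -0.17346549]), 'moment': array([-0.05103683, -0.00192937,  0.01820728]), 'gripper_width': 0.08730587160157531}
scene [ 1.34727443 -0.56373978  0.79513373] [-0.67063983  0.46267033 -0.57980892] 409.5026660598361
top [0.46027077 0.01123937 1.27844275] [ 0.07678648 -0.00828735 -0.99701312] 438.58274711502753
```

View pics/top0.png

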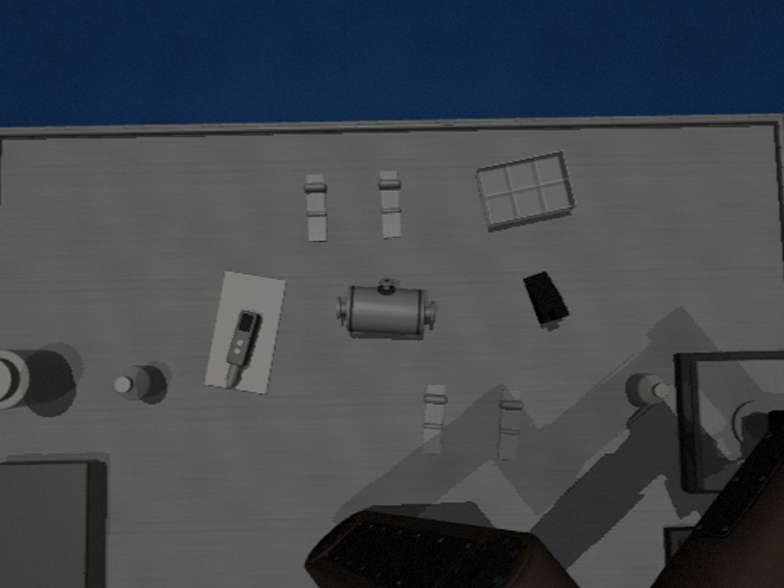

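View pics/scene0.png

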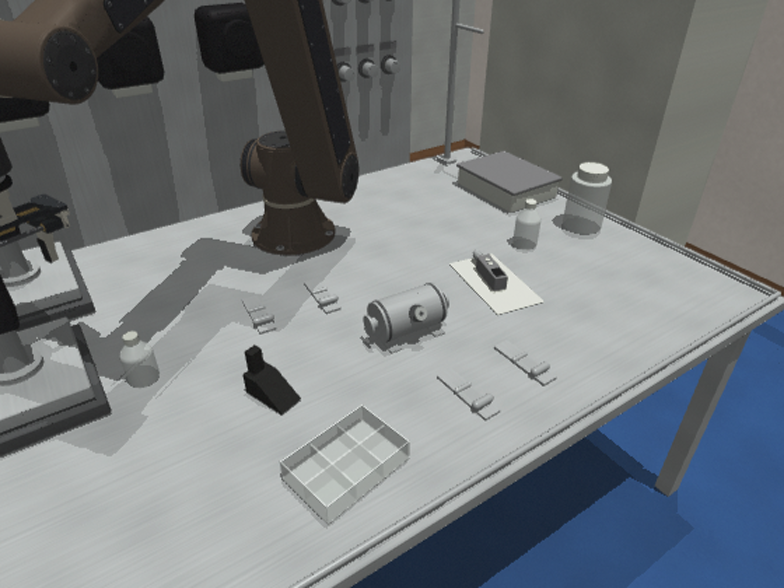

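The top view has +x up and +y left. The housing is at px (387,310) with its pad on the +x side (386,287). The chock is at (545,300) with its toe up and grip down. The probe is on the mat at (240,340), tip down. The scene view agrees with all of this. The empty plate pairs at (350,205) and (470,420) are look-alikes.

```bash
cat > m.py <<'E'
from h import *
def near(W,x0,x1,y0,y1,z0,z1):
    with np.errstate(invalid='ignore'):
        return (W[...,0]>x0)&(W[...,0]<x1)&(W[...,1]>y0)&(W[...,1]<y1)&(W[...,2]>z0)&(W[...,2]<z1)
def rect(P):
    r=cv2.minAreaRect((P[:,:2]*1000).astype(np.float32)); return np.round(cv2.boxPoints(r),1).tolist(),np.round(r[0],1),np.round(r[1],1),round(r[2],1)
E
python3 - <<'E'
from m import *
k=560/784
for n,L in(('top',dict(house=(387,310),chock=(545,300),probe=(240,335),mat=(215,370),box=(525,190),bench=(450,260))),('scene',dict(house=(405,305),pad=(420,314),chock=(265,385),probe=(487,265),mat=(505,300),bench=(350,380)))):
    c=load(n);W=pts(c)
    for a,(u,v) in L.items():
        print(n,a,np.round(W[int(v*k),int(u*k)]*1000,1), c['image'][int(v*k),int(u*k)])
for n in('top','scene'):
    c=load(n);W=pts(c)
    # split by height components
    m=near(W,.35,.95,-.45,.45,.012,.2).astype(np.uint8)
    N,lab,st,ce=cv2.connectedComponentsWithStats(m)
    for i in range(1,N):
        if st[i,4]>60:
            P=W[lab==i]; print(n,i,st[i],'mean',np.round(P.mean(0)*1000),'zmax',P[:,2].max().round(3),rect(P)[1:])
E
```

```text
top house [536.4  10.1  95.1] [113 115 112]
top chock [ 553.1 -310.3   42.5] [ 4 10 10]
top probe [495.1 305.3  45.5] [79 81 81]
top mat [425.3 367.3   3.6] [121 125 125]
top box [ 784.7 -282.2   29.7] [85 86 86]
top bench [ 646.2 -124.7   -2.1] [91 91 91]
scene house [561.1  -5.2  92.5] [189 190 185]
scene pad [595.5   9.8  82.3] [75 76 74]
scene chock [ 568.5 -327.6   40.1] [40 42 42]
scene probe [477.5 299.   38.9] [132 132 132]
scene mat [578.2 272.    3. ] [215 223 221]
scene bench [ 604.  -166.3   -3.2] [183 184 181]
top 1 [ 124   86  305    9 1151] mean [929.   2.  17.] zmax 0.025 (array([9.292e+02, 4.000e-01]), array([899. ,  13.7]), 90.0)
top 2 [ 340  107   72   55 1124] mean [ 790. -287.   32.] zmax 0.051 (array([ 787. , -283.5]), array([121.7, 181.2]), 11.0)
top 3 [270 127  17   7  89] mean [806.  -2.  20.] zmax 0.028 (array([808.4,  -1.3]), array([46.9, 19.7]), 90.0)
top 5 [217 131  17   6  88] mean [800. 154.  21.] zmax 0.028 (array([800.5, 153.7]), array([46.6, 15. ]), 87.3)
top 20 [375 197  32  34 629] mean [ 553. -314.   44.] zmax 0.101 (array([ 558. , -317.1]), array
[... 508 characters left out ...]
  45 1720] mean [562.  -2.  70.] zmax 0.099 (array([555.7,  11.6]), array([194.5,  98.3]), 77.9)
scene 5 [173 247  38  45 885] mean [ 557. -321.   43.] zmax 0.098 (array([ 560.1, -314.8]), array([94.2, 53.8]), 18.9)
scene 6 [ 208  249  282  171 1543] mean [933. -88.  16.] zmax 0.02 (array([ 9.321e+02, -3.000e-01]), array([897.7,  13.6]), 90.0)
scene 8 [379 258  14  11  80] mean [807. 153.  19.] zmax 0.025 (array([806.1, 154.6]), array([15.7, 44.5]), 4.2)
scene 10 [337 281  15  11  92] mean [811.  -3.  19.] zmax 0.025 (array([810.8,  -1. ]), array([46. , 15.8]), 88.0)
scene 11 [ 200  289   93   82 2613] mean [ 791. -284.   30.] zmax 0.047 (array([ 789. , -281.3]), array([122.5, 181.5]), 10.8)
```

```bash
cat > meas.py <<'E'
from m import *
from scipy.optimize import least_squares
def house():
    Ps=[]
    for n in('top','scene'):
        W=pts(load(n)); Ps.append(W[near(W,.47,.66,-.06,.085,.06,.12)])
    for nm,P in(('top',Ps[0]),('scene',Ps[1]),('both',np.vstack(Ps))):
        f=lambda p:np.hypot((P[:,0]-p[0]-p[1]*(P[:,1]-.011))/np.sqrt(1+p[1]**2),P[:,2]-p[2])-.045
        s=least_squares(f,[.54,0,.052],loss='soft_l1',f_scale=.002)
        print('house',nm,'x,z',np.round(s.x[[0,2]]*1000,1),'yaw',np.degrees(-np.arctan(s.x[1])).round(2),'res',np.median(abs(s.fun)).round(4))
    return s.x
def chock(x0=.45,x1=.66,y0=-.42,y1=-.22):
    for n in('top','scene'):
        W=pts(load(n));P=W[near(W,x0,x1,y0,y1,.012,.12)];G=P[P[:,2]>.09];print('chock',n,rect(P)[1:],'grip',rect(G)[1:],np.round(G.mean(0)*1000,1))
def probe(x0=.36,x1=.58,y0=.23,y1=.38):
    for n in('top','scene'):
        W=pts(load(n));P=W[near(W,x0,x1,y0,y1,.012,.08)];G=P[P[:,2]>.036]
        print('probe',n,rect(P)[1:],'body',rect(G), 'ztop',np.percentile(G[:,2],[50,95]).round(4))
E
python3 - <<'E'
from meas import *
p=house(); chock(); probe()
for n in('top','scene'):
    W=pts(load(n)); P=W[near(W,.45,.7,-.15,.15,.02,.12)]; print(n,'y ext',np.percentile(P[:,1],[.5,99.5])*1000)
    # things outside cylinder radius on the pad side
    x0,s,z0=p
    d=np.hypot((W[...,0]-x0-s*(W[...,1]-.011))/np.hypot(1,s),W[...,2]-z0)
    m=near(W,.56,.66,-.05,.07,.045,.12)&(d>.047)
    P=W[m];print('pad pts',len(P),np.round(np.c_[P*1000,d[m]*1000][::4]).astype(int).tolist())
c=load('scene');cv2.imwrite('pics/pad.png',cv2.resize(c['image'][195:260,250:330],(800,650)[:2] if 0 else (720,585),interpolation=cv2.INTER_CUBIC))
W=pts(c);m=near(W,.36,.62,.2,.4,-.002,.01)&(c['image'].min(-1)>195);print('mat',rect(W[m])[1:])
E
```

```text
house top x,z [538.9  51.7] yaw -3.97 res 0.0013
house scene x,z [541.  50.] yaw -4.1 res 0.0016
house both x,z [539.3  51.3] yaw -4.03 res 0.0015
chock top (array([ 559.6, -316.6]), array([95.4, 52.5]), 17.6) grip (array([ 523.7, -328.6]), array([19.6, 25.5]), 17.0) [ 523.8 -327.7   96.3]
chock scene (array([ 560.1, -314.8]), array([94.2, 53.8]), 18.9) grip (array([ 527.4, -325.8]), array([20.4, 26.2]), 21.1) [ 528.8 -326.1   94.9]
probe top (array([473.7, 309.1]), array([ 50.5, 167.5]), 64.1) body ([[399.79998779296875, 309.8999938964844], [536.2000122070312, 267.79998779296875], [547.0999755859375, 303.20001220703125], [410.70001220703125, 345.29998779296875]], array([473.4, 306.6]), array([ 37. , 142.7]), 72.8) ztop [0.0434 0.0473]
probe scene (array([472.9, 310.1]), array([ 39.1, 156.4]), 72.0) body ([[435.0, 300.70001220703125], [540.7999877929688, 270.5], [551.0999755859375, 306.70001220703125], [445.3999938964844, 336.8999938964844]], array([493.1, 303.7]), array([ 37.6, 110. ]), 74.1) ztop [0.0425 0.0454]
top y ext [-81.62465881 106.3492198 ]
pad pts 124 [[599, 20, 76, 64], 
[... 759 characters left out ...]
9], [592, 15, 96, 69], [567, -13, 89, 48], [576, 9, 85, 50], [592, 16, 92, 66], [562, -37, 92, 48], [580, 7, 85, 53], [594, 11, 91, 67], [594, 25, 86, 63], [576, -1, 82, 49], [592, 5, 90, 66], [593, 19, 84, 62], [579, -3, 81, 50], [594, 0, 89, 67], [596, 13, 85, 65], [585, 36, 68, 47], [580, 3, 75, 48], [595, 6, 84, 65], [598, 19, 80, 65], [583, -6, 78, 52], [598, -3, 85, 68], [601, 10, 82, 69], [575, -29, 78, 47], [589, 0, 75, 56], [598, 8, 77, 64], [601, 21, 74, 65], [586, -4, 71, 52], [600, 0, 78, 67], [602, 12, 75, 67], [586, -1, 66, 50], [599, 4, 72, 63], [583, -10, 65, 47], [594, 8, 64, 56], [587, 17, 48, 47], [585, -25, 54, 48]]
mat (array([503.2, 306.6]), array([130.5, 244.8]), 79.0)
```

View pics/pad.png

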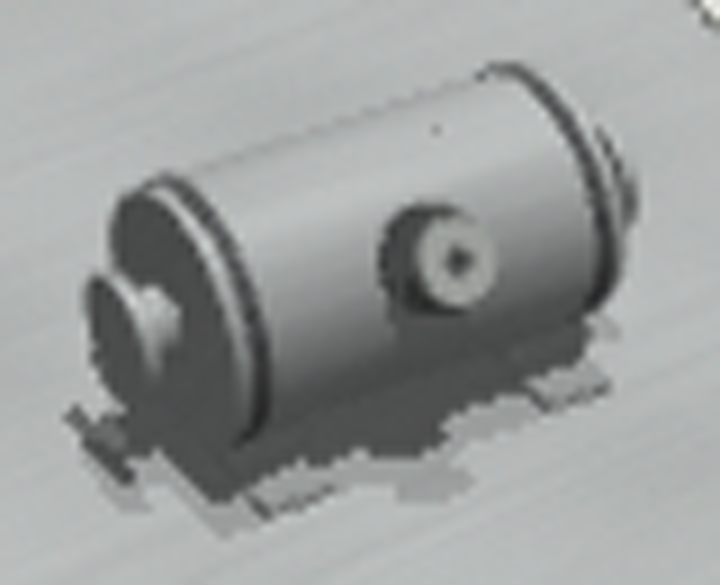

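Pad face is about 65 mm from the axis (sticking out about 16 mm), with its dark dot at scene px (301,224). The chock grip is at about (525,-327.5) mm, yaw 18°. I'm moving over it now.

>>> step_arm([
  {"tx": 28, "ty": 30, "az": -3, "claw": 1},
  {"tx": 28, "ty": 30},
  {"tx": 28, "ty": 30},
  {"tx": 28, "ty": 30},
  {"tx": 28, "ty": 30},
  {"tx": 28, "ty": 30},
  {"tx": 28, "ty": 30},
  {"tx": 28, "ty": 30},
  {"tx": 28, "ty": 30},
  {"tx": 28, "ty": 30},
  {"tx": 3, "ty": 2},
  {},
], newtons=25)

```text
$.increments[0]: bad value
```

```bash
python3 - <<'E'
from meas import *
c=load('scene');W=pts(c)
x0,s,z0=.5393,.0705,.0515
for n in('top','scene'):
    W=pts(load(n));d=np.hypot((W[...,0]-x0-s*(W[...,1]-.011))/np.hypot(1,s),W[...,2]-z0)
    m=near(W,.575,.64,-.04,.05,.06,.12)&(d>.06); P=W[m]
    nrm=np.array([np.cos(np.pi/6)*.9975,-.0609,.5]);print(n,len(P),P.mean(0)*1000,'along n',np.percentile((P-[.5393,.011,.0515])@nrm,[10,50,90]))
for z in(.078,.081,.084,.087): print(z,ray(load('scene'),301.0-.5,223.9-.5,z)*1000)
E
```

```text
top 46 [591.79619921   8.11406623  87.56568084] along n [0.06108727 0.0637032  0.0654627 ]
scene 70 [595.5686598   10.10641999  83.58334155] along n [0.06213001 0.06477759 0.06711622]
0.078 [589.44528135  16.14199035  78.        ]
0.081 [592.61552335  13.71615925  81.        ]
0.084 [595.78576534  11.29032814  84.        ]
0.087 [598.95600734   8.86449703  87.        ]
```

The call was refused, so I'll give every field in each row.

>>> step_arm([
  {"tx": 28, "ty": 30, "tz": 0, "ax": 0, "ay": 0, "az": -3, "claw": 1},
  {"tx": 28, "ty": 30, "tz": 0, "ax": 0, "ay": 0, "az": 0, "claw": 1},
  {"tx": 28, "ty": 30, "tz": 0, "ax": 0, "ay": 0, "az": 0, "claw": 1},
  {"tx": 28, "ty": 30, "tz": 0, "ax": 0, "ay": 0, "az": 0, "claw": 1},
  {"tx": 28, "ty": 30, "tz": 0, "ax": 0, "ay": 0, "az": 0, "claw": 1},
  {"tx": 28, "ty": 30, "tz": 0, "ax": 0, "ay": 0, "az": 0, "claw": 1},
  {"tx": 28, "ty": 30, "tz": 0, "ax": 0, "ay": 0, "az": 0, "claw": 1},
  {"tx": 28, "ty": 30, "tz": 0, "ax": 0, "ay": 0, "az": 0, "claw": 1},
  {"tx": 28, "ty": 30, "tz": 0, "ax": 0, "ay": 0, "az": 0, "claw": 1},
  {"tx": 28, "ty": 30, "tz": 0, "ax": 0, "ay": 0, "az": 0, "claw": 1},
  {"tx": 3, "ty": 2, "tz": 0, "ax": 0, "ay": 0, "az": 0, "claw": 1},
  {"tx": 0, "ty": 0, "tz": 0, "ax": 0, "ay": 0, "az": 0, "claw": 1},
], newtons=25)

```text
time_s: 1.3
tcp_pos: [0.5256, -0.3271, 0.245]
eef_rot: [180.0, -0.0, -161.9]
contact_force: [-0.5, -0.8, 0.0]
gripper_width: 0.0876
```

Accurate. Now down 170 mm, then grip.

>>> step_arm([
  {"tx": 0, "ty": 0, "tz": -30, "ax": 0, "ay": 0, "az": 0, "claw": 1},
  {"tx": 0, "ty": 0, "tz": -30, "ax": 0, "ay": 0, "az": 0, "claw": 1},
  {"tx": 0, "ty": 0, "tz": -30, "ax": 0, "ay": 0, "az": 0, "claw": 1},
  {"tx": 0, "ty": 0, "tz": -20, "ax": 0, "ay": 0, "az": 0, "claw": 1},
  {"tx": 0, "ty": 0, "tz": -20, "ax": 0, "ay": 0, "az": 0, "claw": 1},
  {"tx": 0, "ty": 0, "tz": -20, "ax": 0, "ay": 0, "az": 0, "claw": 1},
  {"tx": 0, "ty": 0, "tz": -10, "ax": 0, "ay": 0, "az": 0, "claw": 1},
  {"tx": 0, "ty": 0, "tz": -10, "ax": 0, "ay": 0, "az": 0, "claw": 1},
  {"tx": 0, "ty": 0, "tz": 0, "ax": 0, "ay": 0, "az": 0, "claw": 0},
  {"tx": 0, "ty": 0, "tz": 0, "ax": 0, "ay": 0, "az": 0, "claw": -1},
  {"tx": 0, "ty": 0, "tz": 0, "ax": 0, "ay": 0, "az": 0, "claw": -1},
  {"tx": 0, "ty": 0, "tz": 0, "ax": 0, "ay": 0, "az": 0, "claw": -1},
], newtons=25)

```text
time_s: 2.5
tcp_pos: [0.5255, -0.3282, 0.0764]
eef_rot: [-180.0, 0.1, -162.0]
contact_force: [0.3, -0.3, 0.7]
gripper_width: 0.0611
```

>>> step_arm([
  {"tx": 0, "ty": 0, "tz": 0, "ax": 0, "ay": 0, "az": 0, "claw": -1},
  {"tx": 0, "ty": 0, "tz": 0, "ax": 0, "ay": 0, "az": 0, "claw": -1},
  {"tx": 0, "ty": 0, "tz": 0, "ax": 0, "ay": 0, "az": 0, "claw": -1},
  {"tx": 0, "ty": 0, "tz": 0, "ax": 0, "ay": 0, "az": 0, "claw": -1},
])

```text
time_s: 2.9
tcp_pos: [0.525, -0.328, 0.0756]
eef_rot: [180.0, -0.0, -162.0]
contact_force: [-1.9, 2.3, 2.1]
gripper_width: 0.0294
```

>>> step_arm([
  {"tx": 0, "ty": 0, "tz": 0, "ax": 0, "ay": 0, "az": 0, "claw": -1},
  {"tx": 0, "ty": 0, "tz": 0, "ax": 0, "ay": 0, "az": 0, "claw": -1},
  {"tx": 0, "ty": 0, "tz": 0, "ax": 0, "ay": 0, "az": 0, "claw": -1},
  {"tx": 0, "ty": 0, "tz": 5, "ax": 0, "ay": 0, "az": 0, "claw": -1},
  {"tx": 0, "ty": 0, "tz": 15, "ax": 0, "ay": 0, "az": 0, "claw": -1},
  {"tx": 0, "ty": 0, "tz": 20, "ax": 0, "ay": 0, "az": 0, "claw": -1},
  {"tx": 0, "ty": 0, "tz": 20, "ax": 0, "ay": 0, "az": 0, "claw": -1},
  {"tx": 0, "ty": 0, "tz": 20, "ax": 0, "ay": 0, "az": 0, "claw": -1},
  {"tx": 0, "ty": 0, "tz": 20, "ax": 0, "ay": 0, "az": 0, "claw": -1},
  {"tx": 0, "ty": 0, "tz": 15, "ax": 0, "ay": 0, "az": 0, "claw": -1},
  {"tx": 0, "ty": 0, "tz": 0, "ax": 0, "ay": 0, "az": 0, "claw": -1},
])

```text
time_s: 4.0
tcp_pos: [0.526, -0.3286, 0.1928]
eef_rot: [-179.9, 0.2, -162.0]
contact_force: [0.0, -0.2, -4.8]
gripper_width: 0.0258
```

>>> step_arm([
  {"tx": -6, "ty": 15, "tz": 0, "ax": 0, "ay": 0, "az": -2, "claw": -1},
  {"tx": -12, "ty": 34, "tz": 0, "ax": 0, "ay": 0, "az": -2, "claw": -1},
  {"tx": -12, "ty": 34, "tz": 0, "ax": 0, "ay": 0, "az": -2, "claw": -1},
  {"tx": -12, "ty": 34, "tz": 0, "ax": 0, "ay": 0, "az": -2, "claw": -1},
  {"tx": -12, "ty": 34, "tz": 0, "ax": 0, "ay": 0, "az": -2, "claw": -1},
  {"tx": -12, "ty": 34, "tz": 0, "ax": 0, "ay": 0, "az": -2, "claw": -1},
  {"tx": -12, "ty": 34, "tz": 0, "ax": 0, "ay": 0, "az": -2, "claw": -1},
  {"tx": -12, "ty": 34, "tz": 0, "ax": 0, "ay": 0, "az": -2, "claw": -1},
  {"tx": -12, "ty": 34, "tz": 0, "ax": 0, "ay": 0, "az": -2, "claw": -1},
  {"tx": -12, "ty": 34, "tz": 0, "ax": 0, "ay": 0, "az": -2, "claw": -1},
  {"tx": -14, "ty": 29, "tz": 0, "ax": 0, "ay": 0, "az": -2, "claw": -1},
  {"tx": 0, "ty": 0, "tz": 0, "ax": 0, "ay": 0, "az": 0, "claw": -1},
])

```text
time_s: 5.2
tcp_pos: [0.3953, 0.0241, 0.1899]
eef_rot: [180.0, -0.0, 176.1]
contact_force: [0.0, -0.1, -3.6]
gripper_width: 0.0256
```

>>> step_arm([
  {"tx": 0, "ty": -1, "tz": -15, "ax": 0, "ay": 0, "az": 0, "claw": -1},
  {"tx": 0, "ty": 0, "tz": -20, "ax": 0, "ay": 0, "az": 0, "claw": -1},
  {"tx": 0, "ty": 0, "tz": -20, "ax": 0, "ay": 0, "az": 0, "claw": -1},
  {"tx": 0, "ty": 0, "tz": -20, "ax": 0, "ay": 0, "az": 0, "claw": -1},
  {"tx": 0, "ty": 0, "tz": -15, "ax": 0, "ay": 0, "az": 0, "claw": -1},
  {"tx": 0, "ty": 0, "tz": -10, "ax": 0, "ay": 0, "az": 0, "claw": -1},
  {"tx": 0, "ty": 0, "tz": -8, "ax": 0, "ay": 0, "az": 0, "claw": -1},
  {"tx": 0, "ty": 0, "tz": 0, "ax": 0, "ay": 0, "az": 0, "claw": -1},
  {"tx": 0, "ty": 0, "tz": 0, "ax": 0, "ay": 0, "az": 0, "claw": -1},
])

```text
time_s: 6.1
tcp_pos: [0.3971, 0.0207, 0.0826]
eef_rot: [-180.0, -0.0, 176.0]
contact_force: [-0.0, -0.1, -5.1]
gripper_width: 0.026
```

```bash
python3 - <<'E'
from meas import *
c=cap('top');cap('scene');house()
cv2.imwrite('pics/chock1.png',cv2.resize(cv2.convertScaleAbs(c['image'][190:290,210:350],alpha=2),(784,560),interpolation=cv2.INTER_CUBIC))
W=pts(c);P=W[near(W,.42,.5,-.04,.08,.004,.04)&(c['image'].max(-1)<40)];print(rect(P)[1:],P[:,:].max(0),np.round(P[np.argsort(-P[:,0])[:6]],4).tolist())
E
```

```text
house top x,z [538.9  51.8] yaw -4.01 res 0.0014
house scene x,z [541.   49.9] yaw -3.55 res 0.0016
house both x,z [539.3  51.3] yaw -3.84 res 0.0015
(array([464.1,  13.6]), array([48.8, 43.3]), 85.0) [0.48741387 0.03729368 0.03996642] [[0.4874, 0.0314, 0.0071], [0.4874, 0.0342, 0.0103], [0.4846, 0.0343, 0.0074], [0.4844, 0.0313, 0.0153], [0.4843, 0.0284, 0.0138], [0.4843, 0.0256, 0.0127]]
```

View pics/chock1.png

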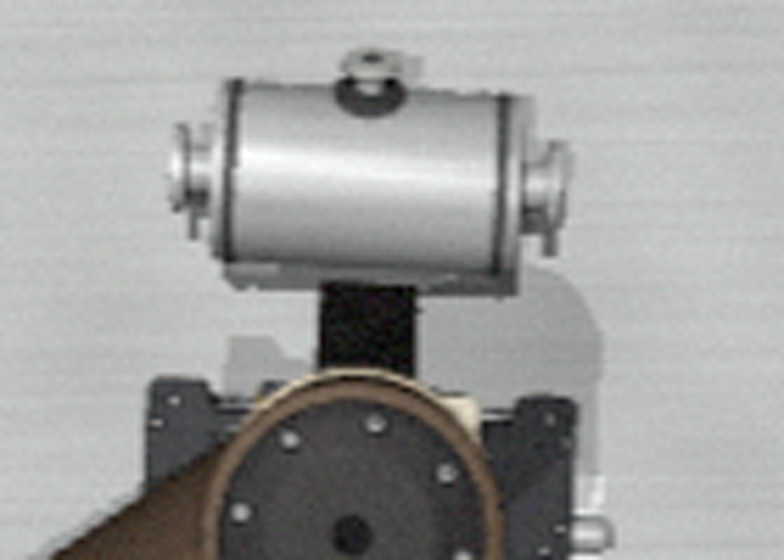

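The crop shows the chock (368,325) lined up between the plates, under the housing (370,170). Lower it and slide it in.

>>> step_arm([
  {"tx": 0, "ty": 0, "tz": -4, "ax": 0, "ay": 0, "az": 0, "claw": -1},
  {"tx": 0, "ty": 0, "tz": -3, "ax": 0, "ay": 0, "az": 0, "claw": -1},
  {"tx": 0, "ty": 0, "tz": 0, "ax": 0, "ay": 0, "az": 0, "claw": -1},
  {"tx": 0, "ty": 0, "tz": 0, "ax": 0, "ay": 0, "az": 0, "claw": -1},
])

```text
time_s: 6.6
tcp_pos: [0.397, 0.0209, 0.0755]
eef_rot: [180.0, 0.0, 176.0]
contact_force: [-0.0, 0.4, -4.4]
gripper_width: 0.0259
```

>>> step_arm([
  {"tx": 6, "ty": -0.4, "tz": 0, "ax": 0, "ay": 0, "az": 0, "claw": -1},
  {"tx": 6, "ty": -0.4, "tz": 0, "ax": 0, "ay": 0, "az": 0, "claw": -1},
  {"tx": 6, "ty": -0.4, "tz": 0, "ax": 0, "ay": 0, "az": 0, "claw": -1},
  {"tx": 6, "ty": -0.4, "tz": 0, "ax": 0, "ay": 0, "az": 0, "claw": -1},
  {"tx": 5, "ty": -0.4, "tz": 0, "ax": 0, "ay": 0, "az": 0, "claw": -1},
  {"tx": 3, "ty": -0.2, "tz": 0, "ax": 0, "ay": 0, "az": 0, "claw": -1},
  {"tx": 2, "ty": -0.1, "tz": 0, "ax": 0, "ay": 0, "az": 0, "claw": -1},
  {"tx": 1, "ty": -0.1, "tz": 0, "ax": 0, "ay": 0, "az": 0, "claw": -1},
  {"tx": 0, "ty": 0, "tz": 0, "ax": 0, "ay": 0, "az": 0, "claw": -1},
])

```text
time_s: 7.5
tcp_pos: [0.4322, 0.0185, 0.0755]
eef_rot: [180.0, 0.0, 176.0]
contact_force: [0.1, 0.2, -4.7]
gripper_width: 0.026
```

>>> step_arm([
  {"tx": 1, "ty": -0.1, "tz": 0, "ax": 0, "ay": 0, "az": 0, "claw": -1},
  {"tx": 1, "ty": -0.1, "tz": 0, "ax": 0, "ay": 0, "az": 0, "claw": -1},
  {"tx": 0, "ty": 0, "tz": 0, "ax": 0, "ay": 0, "az": 0, "claw": -1},
  {"tx": 0, "ty": 0, "tz": 0, "ax": 0, "ay": 0, "az": 0, "claw": -1},
])

```text
time_s: 7.9
tcp_pos: [0.434, 0.0183, 0.0755]
eef_rot: [180.0, 0.0, 176.0]
contact_force: [-0.5, 0.3, -3.7]
gripper_width: 0.026
```

>>> step_arm([
  {"tx": 0, "ty": 0, "tz": -0.5, "ax": 0, "ay": 0, "az": 0, "claw": -1},
  {"tx": 0, "ty": 0, "tz": 0, "ax": 0, "ay": 0, "az": 0, "claw": -1},
  {"tx": 0, "ty": 0, "tz": 0, "ax": 0, "ay": 0, "az": 0, "claw": -1},
])

```text
time_s: 8.2
tcp_pos: [0.434, 0.0183, 0.0754]
eef_rot: [180.0, 0.0, 176.0]
contact_force: [-4.8, 1.4, 5.9]
gripper_width: 0.026
```

>>> step_arm([
  {"tx": 1, "ty": -0.1, "tz": 0, "ax": 0, "ay": 0, "az": 0, "claw": -1},
  {"tx": 0, "ty": 0, "tz": 0, "ax": 0, "ay": 0, "az": 0, "claw": -1},
  {"tx": 0, "ty": 0, "tz": 0, "ax": 0, "ay": 0, "az": 0, "claw": -1},
])

```text
time_s: 8.5
tcp_pos: [0.4345, 0.0181, 0.0754]
eef_rot: [-180.0, -0.0, 176.0]
contact_force: [-7.5, 2.2, 8.2]
gripper_width: 0.0261
```

>>> step_arm([
  {"tx": 1, "ty": -0.1, "tz": 0, "ax": 0, "ay": 0, "az": 0, "claw": -1},
  {"tx": 0, "ty": 0, "tz": 0, "ax": 0, "ay": 0, "az": 0, "claw": -1},
  {"tx": 0, "ty": 0, "tz": 0, "ax": 0, "ay": 0, "az": 0, "claw": -1},
])

```text
time_s: 8.8
tcp_pos: [0.4353, 0.0179, 0.0754]
eef_rot: [-180.0, -0.1, 176.0]
contact_force: [-7.7, 1.2, 10.0]
gripper_width: 0.0258
```

>>> step_arm([
  {"tx": 0, "ty": 0, "tz": 0.4, "ax": 0, "ay": 0, "az": 0, "claw": -1},
  {"tx": 0, "ty": 0, "tz": 0, "ax": 0, "ay": 0, "az": 0, "claw": -1},
  {"tx": 0, "ty": 0, "tz": 0, "ax": 0, "ay": 0, "az": 0, "claw": -1},
])

```text
time_s: 9.1
tcp_pos: [0.4362, 0.0182, 0.0755]
eef_rot: [180.0, 0.0, 176.0]
contact_force: [-1.2, 0.8, 0.1]
gripper_width: 0.0258
```

>>> step_arm([
  {"tx": 1, "ty": -0.1, "tz": 0, "ax": 0, "ay": 0, "az": 0, "claw": -1},
  {"tx": 0, "ty": 0, "tz": 0, "ax": 0, "ay": 0, "az": 0, "claw": -1},
  {"tx": 0, "ty": 0, "tz": 0, "ax": 0, "ay": 0, "az": 0, "claw": -1},
])

```text
time_s: 9.4
tcp_pos: [0.437, 0.0179, 0.0755]
eef_rot: [-180.0, -0.0, 176.0]
contact_force: [-4.7, 0.3, 2.2]
gripper_width: 0.0255
```

```bash
python3 - <<'E'
from meas import *
cap('top');cap('scene');house()
E
```

```text
house top x,z [539.2  51.7] yaw -4.03 res 0.0014
house scene x,z [541.1  49.9] yaw -3.86 res 0.0017
house both x,z [539.5  51.3] yaw -3.95 res 0.0015
```

>>> step_arm([
  {"tx": 0, "ty": 0, "tz": 0.2, "ax": 0, "ay": 0, "az": 0, "claw": -1},
  {"tx": 0, "ty": 0, "tz": 0, "ax": 0, "ay": 0, "az": 0, "claw": -1},
  {"tx": 0, "ty": 0, "tz": 0, "ax": 0, "ay": 0, "az": 0, "claw": -1},
])

```text
time_s: 9.8
tcp_pos: [0.4372, 0.0181, 0.0755]
eef_rot: [180.0, 0.0, 176.0]
contact_force: [0.3, 0.8, -4.1]
gripper_width: 0.0262
```

>>> step_arm([
  {"tx": 0.7, "ty": 0, "tz": 0, "ax": 0, "ay": 0, "az": 0, "claw": -1},
  {"tx": 0, "ty": 0, "tz": 0, "ax": 0, "ay": 0, "az": 0, "claw": -1},
  {"tx": 0, "ty": 0, "tz": 0, "ax": 0, "ay": 0, "az": 0, "claw": -1},
])

```text
time_s: 10.1
tcp_pos: [0.4375, 0.018, 0.0756]
eef_rot: [-180.0, -0.0, 176.0]
contact_force: [-2.9, 0.9, -3.2]
gripper_width: 0.0261
```

>>> step_arm([
  {"tx": 0.7, "ty": 0, "tz": 0, "ax": 0, "ay": 0, "az": 0, "claw": -1},
  {"tx": 0, "ty": 0, "tz": 0, "ax": 0, "ay": 0, "az": 0, "claw": -1},
  {"tx": 0, "ty": 0, "tz": 0, "ax": 0, "ay": 0, "az": 0, "claw": -1},
])

```text
time_s: 10.4
tcp_pos: [0.4377, 0.0179, 0.0756]
eef_rot: [-180.0, -0.1, 176.0]
contact_force: [-5.5, 2.2, 1.3]
gripper_width: 0.0261
```

Horizontal force is building with no load on the bench, so the face is touching the housing (toe about −12 mm). I'll relieve the push slightly, let go and rise.

>>> step_arm([
  {"tx": -0.7, "ty": 0, "tz": 0, "ax": 0, "ay": 0, "az": 0, "claw": -1},
  {"tx": 0, "ty": 0, "tz": -0.1, "ax": 0, "ay": 0, "az": 0, "claw": -1},
  {"tx": 0, "ty": 0, "tz": 0, "ax": 0, "ay": 0, "az": 0, "claw": 0},
  {"tx": 0, "ty": 0, "tz": 0, "ax": 0, "ay": 0, "az": 0, "claw": 0.5},
  {"tx": 0, "ty": 0, "tz": 0, "ax": 0, "ay": 0, "az": 0, "claw": 1},
  {"tx": 0, "ty": 0, "tz": 0, "ax": 0, "ay": 0, "az": 0, "claw": 1},
  {"tx": 0, "ty": 0, "tz": 0, "ax": 0, "ay": 0, "az": 0, "claw": 1},
  {"tx": 0, "ty": 0, "tz": 20, "ax": 0, "ay": 0, "az": 0, "claw": 1},
  {"tx": 0, "ty": 0, "tz": 30, "ax": 0, "ay": 0, "az": 0, "claw": 1},
  {"tx": 0, "ty": 0, "tz": 40, "ax": 0, "ay": 0, "az": 0, "claw": 1},
  {"tx": 0, "ty": 0, "tz": 40, "ax": 0, "ay": 0, "az": 0, "claw": 1},
  {"tx": 0, "ty": 0, "tz": 0, "ax": 0, "ay": 0, "az": 0, "claw": 1},
])

```text
time_s: 11.6
tcp_pos: [0.4407, 0.0189, 0.2109]
eef_rot: [179.8, 0.5, 176.1]
contact_force: [-0.4, 0.5, -0.6]
gripper_width: 0.0872
```

>>> step_arm([
  {"tx": 5, "ty": 30, "tz": 0, "ax": 0, "ay": 0, "az": -4, "claw": 1},
  {"tx": 5, "ty": 40, "tz": 0, "ax": 0, "ay": 0, "az": -4, "claw": 1},
  {"tx": 5, "ty": 40, "tz": 0, "ax": 0, "ay": 0, "az": -4, "claw": 1},
  {"tx": 5, "ty": 40, "tz": 0, "ax": 0, "ay": 0, "az": 0, "claw": 1},
  {"tx": 5, "ty": 30, "tz": 0, "ax": 0, "ay": 0, "az": 0, "claw": 1},
  {"tx": 0, "ty": 0, "tz": 0, "ax": 0, "ay": 0, "az": 0, "claw": 1},
])

```text
time_s: 12.2
tcp_pos: [0.4634, 0.2012, 0.2051]
eef_rot: [180.0, 0.0, 164.2]
contact_force: [-0.5, -0.0, -0.1]
gripper_width: 0.0874
```

```bash
python3 - <<'E'
from meas import *
c=cap('top');cap('scene');house();chock(.36,.47,-.06,.1)
cv2.imwrite('pics/chock2.png',cv2.resize(cv2.convertScaleAbs(c['image'][170:290,120:350],alpha=2),(782,408),interpolation=cv2.INTER_CUBIC))
E
```

```text
house top x,z [539.   51.7] yaw -4.03 res 0.0014
house scene x,z [541.2  50. ] yaw -3.96 res 0.0016
house both x,z [539.4  51.3] yaw -4.02 res 0.0015
chock top (array([448.9,  14.5]), array([50.2, 41.9]), 87.8) grip (array([437. ,  16.2]), array([24.2, 16.1]), 88.9) [436.7  15.4  96.6]
chock scene (array([445.7,  16.1]), array([51.3, 41.7]), 83.5) grip (array([441.1,  17. ]), array([26.2, 24.2]), 72.4) [441.3  16.   94.5]
```

View pics/chock2.png

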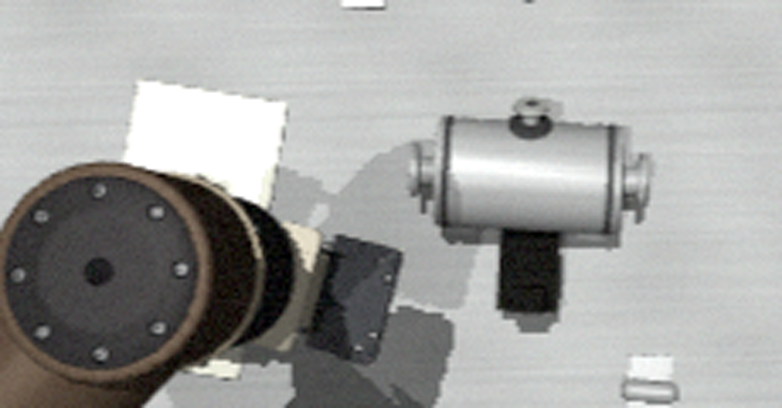

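The chock is in place (crop 530,270) and the housing hasn't moved. Next is the probe: body centre about (492,303), yaw about 163.5°.

>>> step_arm([
  {"tx": 9, "ty": 34, "tz": 0, "ax": 0, "ay": 0, "az": -0.7, "claw": 1},
  {"tx": 10, "ty": 34, "tz": 0, "ax": 0, "ay": 0, "az": 0, "claw": 1},
  {"tx": 9.5, "ty": 33.5, "tz": 0, "ax": 0, "ay": 0, "az": 0, "claw": 1},
  {"tx": 0, "ty": 0, "tz": -20, "ax": 0, "ay": 0, "az": 0, "claw": 1},
  {"tx": 0, "ty": 0, "tz": -30, "ax": 0, "ay": 0, "az": 0, "claw": 1},
  {"tx": 0, "ty": 0, "tz": -30, "ax": 0, "ay": 0, "az": 0, "claw": 1},
  {"tx": 0, "ty": 0, "tz": -30, "ax": 0, "ay": 0, "az": 0, "claw": 1},
  {"tx": 0, "ty": 0, "tz": -25, "ax": 0, "ay": 0, "az": 0, "claw": 1},
  {"tx": 0, "ty": 0, "tz": -20, "ax": 0, "ay": 0, "az": 0, "claw": 1},
  {"tx": 0, "ty": 0, "tz": -10, "ax": 0, "ay": 0, "az": 0, "claw": 1},
  {"tx": 0, "ty": 0, "tz": -10, "ax": 0, "ay": 0, "az": 0, "claw": 1},
  {"tx": 0, "ty": 0, "tz": 0, "ax": 0, "ay": 0, "az": 0, "claw": 1},
])

```text
time_s: 13.5
tcp_pos: [0.491, 0.2988, 0.0298]
eef_rot: [-179.9, -0.0, 163.3]
contact_force: [-0.6, 0.3, 1.0]
gripper_width: 0.0878
```

>>> step_arm([
  {"tx": 0, "ty": 0, "tz": 0, "ax": 0, "ay": 0, "az": 0, "claw": 0.2},
  {"tx": 0, "ty": 0, "tz": 0, "ax": 0, "ay": 0, "az": 0, "claw": 0},
  {"tx": 0, "ty": 0, "tz": 0, "ax": 0, "ay": 0, "az": 0, "claw": -1},
  {"tx": 0, "ty": 0, "tz": 0, "ax": 0, "ay": 0, "az": 0, "claw": -1},
  {"tx": 0, "ty": 0, "tz": 0, "ax": 0, "ay": 0, "az": 0, "claw": -1},
  {"tx": 0, "ty": 0, "tz": 0, "ax": 0, "ay": 0, "az": 0, "claw": -1},
  {"tx": 0, "ty": 0, "tz": 0, "ax": 0, "ay": 0, "az": 0, "claw": -1},
  {"tx": 0, "ty": 0, "tz": 0, "ax": 0, "ay": 0, "az": 0, "claw": -1},
], newtons=35)

```text
time_s: 14.3
tcp_pos: [0.4915, 0.2999, 0.0307]
eef_rot: [180.0, 0.0, 163.3]
contact_force: [-0.1, 1.1, 1.3]
gripper_width: 0.0357
```

>>> step_arm([
  {"tx": 0, "ty": 0, "tz": 5, "ax": 0, "ay": 0, "az": 0, "claw": -1},
  {"tx": 0, "ty": 0, "tz": 15, "ax": 0, "ay": 0, "az": 0, "claw": -1},
  {"tx": 0, "ty": 0, "tz": 25, "ax": 0, "ay": 0, "az": 0, "claw": -1},
  {"tx": 0, "ty": 0, "tz": 30, "ax": 0, "ay": 0, "az": 0, "claw": -1},
  {"tx": 0, "ty": 0, "tz": 30, "ax": 0, "ay": 0, "az": 0, "claw": -1},
  {"tx": 0, "ty": 0, "tz": 30, "ax": 0, "ay": 0, "az": 0, "claw": -1},
  {"tx": 0, "ty": 0, "tz": 20, "ax": 0, "ay": 0, "az": 0, "claw": -1},
  {"tx": 0, "ty": 0, "tz": 15, "ax": 0, "ay": 0, "az": 0, "claw": -1},
  {"tx": 0, "ty": 0, "tz": 0, "ax": 0, "ay": 0, "az": 0, "claw": -1},
])

```text
time_s: 15.2
tcp_pos: [0.4918, 0.2999, 0.2027]
eef_rot: [179.8, 0.1, 163.3]
contact_force: [-1.0, 0.1, -2.8]
gripper_width: 0.0356
```

>>> step_arm([
  {"tx": 10, "ty": -12, "tz": 0, "ax": 0, "ay": 0, "az": 2.5, "claw": -1},
  {"tx": 20, "ty": -27, "tz": 0, "ax": 0, "ay": 0, "az": 2.5, "claw": -1},
  {"tx": 21, "ty": -30, "tz": 0, "ax": 0, "ay": 0, "az": 2.5, "claw": -1},
  {"tx": 21, "ty": -30, "tz": 0, "ax": 0, "ay": 0, "az": 2.5, "claw": -1},
  {"tx": 21, "ty": -30, "tz": 0, "ax": 0, "ay": 0, "az": 2.7, "claw": -1},
  {"tx": 21, "ty": -30, "tz": 0, "ax": 0, "ay": 0, "az": 0, "claw": -1},
  {"tx": 21, "ty": -30, "tz": 0, "ax": 0, "ay": 0, "az": 0, "claw": -1},
  {"tx": 21, "ty": -30, "tz": 0, "ax": 0, "ay": 0, "az": 0, "claw": -1},
  {"tx": 21, "ty": -30, "tz": 0, "ax": 0, "ay": 0, "az": 0, "claw": -1},
  {"tx": 21, "ty": -30, "tz": 0, "ax": 0, "ay": 0, "az": 0, "claw": -1},
  {"tx": 15, "ty": -19, "tz": 0, "ax": 0, "ay": 0, "az": 0, "claw": -1},
  {"tx": 0, "ty": 0, "tz": 0, "ax": 0, "ay": 0, "az": 0, "claw": -1},
])

```text
time_s: 16.4
tcp_pos: [0.7046, -0.0015, 0.1978]
eef_rot: [-179.9, -0.2, 175.8]
contact_force: [-1.2, 0.3, -3.4]
gripper_width: 0.0362
```

>>> step_arm([
  {"tx": 0, "ty": 0, "tz": 0, "ax": -0.21, "ay": -2.99, "az": 0, "claw": -1},
  {"tx": 0, "ty": 0, "tz": 0, "ax": -0.21, "ay": -2.99, "az": 0, "claw": -1},
  {"tx": 0, "ty": 0, "tz": 0, "ax": -0.21, "ay": -2.99, "az": 0, "claw": -1},
  {"tx": 0, "ty": 0, "tz": 0, "ax": -0.21, "ay": -2.99, "az": 0, "claw": -1},
  {"tx": 0, "ty": 0, "tz": 0, "ax": -0.21, "ay": -2.99, "az": 0, "claw": -1},
  {"tx": 0, "ty": 0, "tz": 0, "ax": -0.21, "ay": -2.99, "az": 0, "claw": -1},
  {"tx": 0, "ty": 0, "tz": 0, "ax": -0.21, "ay": -2.99, "az": 0, "claw": -1},
  {"tx": 0, "ty": 0, "tz": 0, "ax": -0.21, "ay": -2.99, "az": 0, "claw": -1},
  {"tx": 0, "ty": 0, "tz": 0, "ax": -0.21, "ay": -2.99, "az": 0, "claw": -1},
  {"tx": 0, "ty": 0, "tz": 0, "ax": -0.21, "ay": -2.99, "az": 0, "claw": -1},
  {"tx": 0, "ty": 0, "tz": 0, "ax": 0, "ay": 0, "az": 0, "claw": -1},
])

```text
time_s: 17.5
tcp_pos: [0.7027, -0.0017, 0.1992]
eef_rot: [-179.5, 29.3, 176.2]
contact_force: [-0.4, -2.2, -3.1]
gripper_width: 0.0359
```

>>> step_arm([
  {"tx": 1, "ty": 2, "tz": -15, "ax": 0, "ay": 0, "az": 0, "claw": -1},
  {"tx": 0, "ty": 2, "tz": -15, "ax": 0, "ay": 0, "az": 0, "claw": -1},
  {"tx": 0, "ty": 0, "tz": -14, "ax": 0, "ay": 0, "az": 0, "claw": -1},
  {"tx": 0, "ty": 0, "tz": 0, "ax": 0, "ay": 0, "az": 0, "claw": -1},
  {"tx": 0, "ty": 0, "tz": 0, "ax": 0, "ay": 0, "az": 0, "claw": -1},
])

```text
time_s: 18.0
tcp_pos: [0.7102, -0.0019, 0.1664]
eef_rot: [-179.7, 29.4, 175.6]
contact_force: [0.0, -0.6, -2.3]
gripper_width: 0.036
```

```bash
python3 - <<'E'
from meas import *
a=cap('top');b=cap('scene');house()
A=cv2.resize(cv2.convertScaleAbs(a['image'][170:240,245:320],alpha=2),(390,364),interpolation=cv2.INTER_CUBIC)
B=cv2.resize(b['image'][190:260,265:340],(390,364),interpolation=cv2.INTER_CUBIC)
cv2.imwrite('pics/pre.png',np.hstack([A,B]))
from plant import r
s=r.get_state();print(s['tcp_pos'],s['eef_rot'],s['contact_force'])
E
```

```text
house top x,z [524.8  52.9] yaw 8.79 res 0.0012
house scene x,z [546.   48.6] yaw -8.66 res 0.0026
house both x,z [546.2  48.9] yaw -9.79 res 0.0025
[ 7.10545687e-01 -3.79224700e-04  1.67319874e-01] [-179.72064695   29.47213889  175.67882658] [ 0.19710608  0.48013765 -2.33158616]
```

View pics/pre.png

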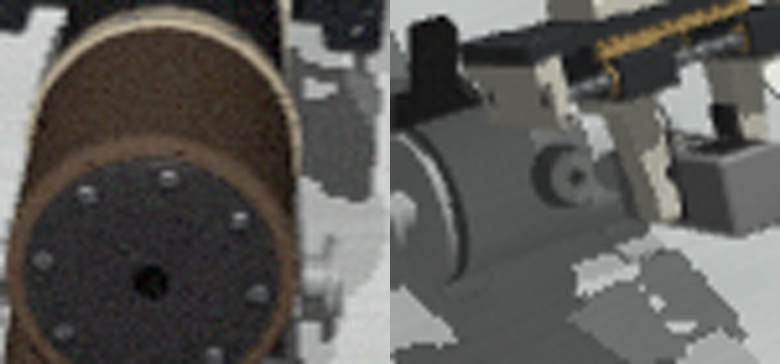

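```bash
python3 - <<'E'
from plant import r
s=r.get_state();print(s['joints'].round(1),s['qd'].round(1))
import numpy as np
from scipy.spatial.transform import Rotation as T
from h import *
R=T.from_euler('xyz',s['eef_rot'],degrees=True).as_matrix();print(R.round(3))
p=s['tcp_pos'];u=-R[:,2];f=R[:,0];print('f',f,'u',u)
c=load('scene')
for L in(98,105,112):
    tip=p+f*L/1000-u*.0067
    q=np.array(c['R'])@tip+c['t'];print(L,tip.round(4),c['fx']*q[0]/q[2]+c['cx'],c['fy']*q[1]/q[2]+c['cy'])
cv2.imwrite('pics/pre2.png',cv2.resize(c['image'][205:240,290:335],(765,595),interpolation=cv2.INTER_CUBIC))
E
```

```text
[   7.5   13.2  -46.1   73.3   -6.3 -173.5] [ 0.3 -0.3 -0.2  1.8  0.5 -0.5]
[[-0.868  0.078  0.49 ]
 [ 0.066  0.997 -0.042]
 [-0.492 -0.004 -0.871]]
f [-0.86812025  0.06559692 -0.49200028] u [-0.4902285   0.04193217  0.8705847 ]
98 [0.6288 0.0058 0.1133] 306.1945257444176 221.58814076617307
105 [0.6227 0.0062 0.1098] 304.97923038609895 221.44018348243566
112 [0.6166 0.0067 0.1064] 303.77718026310237 221.29383875240984
```

View pics/pre2.png

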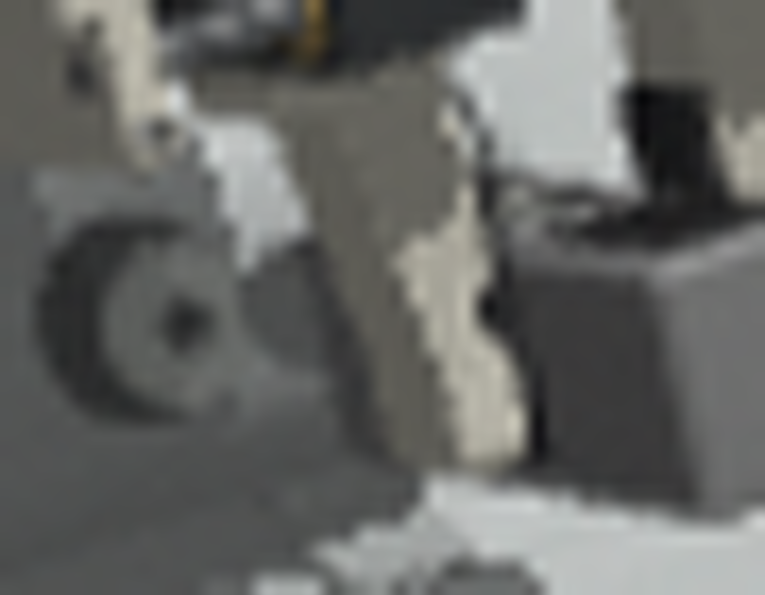

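The scene crop shows the pad dot at (183,322) unmoved, with the tip behind the finger. Joints 5 and 6 are at their limits, so this lean of the wrist can't reach the pressing pose. I'll lay the probe back on the mat and re-grasp it with the tool leaning 20° about the jaw axis, so that the press needs only about 10° of lean.

>>> step_arm([
  {"tx": 0, "ty": 0, "tz": 15, "ax": 0, "ay": 0, "az": 0, "claw": -1},
  {"tx": 0, "ty": 0, "tz": 15, "ax": 0, "ay": 0, "az": 0, "claw": -1},
  {"tx": 0, "ty": 0, "tz": 10, "ax": 0.2, "ay": 3, "az": 0, "claw": -1},
  {"tx": 0, "ty": 0, "tz": 0, "ax": 0.2, "ay": 3, "az": 0, "claw": -1},
  {"tx": 0, "ty": 0, "tz": 0, "ax": 0.2, "ay": 3, "az": 0, "claw": -1},
  {"tx": 0, "ty": 0, "tz": 0, "ax": 0.2, "ay": 3, "az": 0, "claw": -1},
  {"tx": 0, "ty": 0, "tz": 0, "ax": 0.2, "ay": 3, "az": 0, "claw": -1},
  {"tx": 0, "ty": 0, "tz": 0, "ax": 0.2, "ay": 4, "az": 0, "claw": -1},
  {"tx": 0, "ty": 0, "tz": 0, "ax": 0.2, "ay": 5, "az": 0, "claw": -1},
  {"tx": 0, "ty": 0, "tz": 0, "ax": 0.4, "ay": 5, "az": 0, "claw": -1},
  {"tx": 0, "ty": 0, "tz": 0, "ax": 0, "ay": 0, "az": 0, "claw": -1},
  {"tx": 0, "ty": 0, "tz": 0, "ax": 0, "ay": 0, "az": 0, "claw": -1},
])

```text
time_s: 19.3
tcp_pos: [0.717, -0.0064, 0.2018]
eef_rot: [-178.7, 2.3, 175.9]
contact_force: [0.1, -0.2, -3.1]
gripper_width: 0.0358
```

>>> step_arm([
  {"tx": -10, "ty": 15, "tz": 0, "ax": 1.4, "ay": 2.2, "az": 0, "claw": -1},
  {"tx": -22, "ty": 30, "tz": 0, "ax": 0, "ay": 0, "az": -2, "claw": -1},
  {"tx": -22, "ty": 30, "tz": 0, "ax": 0, "ay": 0, "az": -2, "claw": -1},
  {"tx": -22, "ty": 30, "tz": 0, "ax": 0, "ay": 0, "az": -2, "claw": -1},
  {"tx": -22, "ty": 30, "tz": 0, "ax": 0, "ay": 0, "az": -2, "claw": -1},
  {"tx": -22, "ty": 30, "tz": 0, "ax": 0, "ay": 0, "az": -2, "claw": -1},
  {"tx": -22, "ty": 30, "tz": 0, "ax": 0, "ay": 0, "az": -2, "claw": -1},
  {"tx": -22, "ty": 30, "tz": 0, "ax": 0, "ay": 0, "az": -0.6, "claw": -1},
  {"tx": -22, "ty": 30, "tz": 0, "ax": 0, "ay": 0, "az": 0, "claw": -1},
  {"tx": -22, "ty": 30, "tz": 0, "ax": 0, "ay": 0, "az": 0, "claw": -1},
  {"tx": -17, "ty": 21, "tz": 0, "ax": 0, "ay": 0, "az": 0, "claw": -1},
  {"tx": 0, "ty": 0, "tz": 0, "ax": 0, "ay": 0, "az": 0, "claw": -1},
])

```text
time_s: 20.5
tcp_pos: [0.4888, 0.3001, 0.2031]
eef_rot: [-179.9, -0.0, 163.5]
contact_force: [0.3, -1.6, -2.5]
gripper_width: 0.0358
```

>>> step_arm([
  {"tx": 0, "ty": 0, "tz": -20, "ax": 0, "ay": 0, "az": 0, "claw": -1},
  {"tx": 0, "ty": 0, "tz": -30, "ax": 0, "ay": 0, "az": 0, "claw": -1},
  {"tx": 0, "ty": 0, "tz": -30, "ax": 0, "ay": 0, "az": 0, "claw": -1},
  {"tx": 0, "ty": 0, "tz": -30, "ax": 0, "ay": 0, "az": 0, "claw": -1},
  {"tx": 0, "ty": 0, "tz": -30, "ax": 0, "ay": 0, "az": 0, "claw": -1},
  {"tx": 0, "ty": 0, "tz": -15, "ax": 0, "ay": 0, "az": 0, "claw": -1},
  {"tx": 0, "ty": 0, "tz": -5, "ax": 0, "ay": 0, "az": 0, "claw": -1},
  {"tx": 0, "ty": 0, "tz": 0, "ax": 0, "ay": 0, "az": 0, "claw": -1},
  {"tx": 0, "ty": 0, "tz": 0, "ax": 0, "ay": 0, "az": 0, "claw": -1},
])

```text
time_s: 21.4
tcp_pos: [0.4922, 0.298, 0.0438]
eef_rot: [-179.9, 0.1, 163.3]
contact_force: [0.3, -0.2, -2.8]
gripper_width: 0.0357
```

>>> step_arm([
  {"tx": 0, "ty": 0, "tz": -8, "ax": 0, "ay": 0, "az": 0, "claw": -1},
  {"tx": 0, "ty": 0, "tz": -4, "ax": 0, "ay": 0, "az": 0, "claw": -1},
  {"tx": 0, "ty": 0, "tz": 0, "ax": 0, "ay": 0, "az": 0, "claw": -1},
  {"tx": 0, "ty": 0, "tz": -0.6, "ax": 0, "ay": 0, "az": 0, "claw": -1},
  {"tx": 0, "ty": 0, "tz": 0, "ax": 0, "ay": 0, "az": 0, "claw": -1},
  {"tx": 0, "ty": 0, "tz": 0, "ax": 0, "ay": 0, "az": 0, "claw": -1},
])

```text
time_s: 22.0
tcp_pos: [0.492, 0.2975, 0.0306]
eef_rot: [-179.8, 0.0, 163.3]
contact_force: [-2.6, -2.0, 5.1]
gripper_width: 0.036
```

>>> step_arm([
  {"tx": 0, "ty": 0, "tz": 0, "ax": 0, "ay": 0, "az": 0, "claw": -0.1},
  {"tx": 0, "ty": 0, "tz": 0, "ax": 0, "ay": 0, "az": 0, "claw": 0.4},
  {"tx": 0, "ty": 0, "tz": 0, "ax": 0, "ay": 0, "az": 0, "claw": 0.4},
  {"tx": 0, "ty": 0, "tz": 0, "ax": 0, "ay": 0, "az": 0, "claw": 0.4},
  {"tx": 0, "ty": 0, "tz": 0, "ax": 1.44, "ay": 4.79, "az": 0, "claw": 0.4},
  {"tx": 0, "ty": 0, "tz": 0, "ax": 1.44, "ay": 4.79, "az": 0, "claw": 0.4},
  {"tx": 0, "ty": 0, "tz": 0, "ax": 1.44, "ay": 4.79, "az": 0, "claw": 0.4},
  {"tx": 0, "ty": 0, "tz": 0, "ax": 1.44, "ay": 4.79, "az": 0, "claw": 0.4},
  {"tx": 0, "ty": 0, "tz": 0, "ax": 0, "ay": 0, "az": 0, "claw": 0.4},
  {"tx": 0, "ty": 0, "tz": 0, "ax": 0, "ay": 0, "az": 0, "claw": 0.4},
])

```text
time_s: 23.0
tcp_pos: [0.4923, 0.2968, 0.0292]
eef_rot: [-179.7, -20.0, 163.2]
contact_force: [0.6, -0.3, -0.1]
gripper_width: 0.0615
```

>>> step_arm([
  {"tx": 0, "ty": 0.7, "tz": 1, "ax": 0, "ay": 0, "az": 0, "claw": 0},
  {"tx": 0, "ty": 0, "tz": 0, "ax": 0, "ay": 0, "az": 0, "claw": -0.1},
  {"tx": 0, "ty": 0, "tz": 0, "ax": 0, "ay": 0, "az": 0, "claw": -1},
  {"tx": 0, "ty": 0, "tz": 0, "ax": 0, "ay": 0, "az": 0, "claw": -1},
  {"tx": 0, "ty": 0, "tz": 0, "ax": 0, "ay": 0, "az": 0, "claw": -1},
  {"tx": 0, "ty": 0, "tz": 0, "ax": 0, "ay": 0, "az": 0, "claw": -1},
  {"tx": 0, "ty": 0, "tz": 0, "ax": 0, "ay": 0, "az": 0, "claw": -1},
  {"tx": 0, "ty": 0, "tz": 0, "ax": 0, "ay": 0, "az": 0, "claw": -1},
], newtons=40)

```text
time_s: 23.8
tcp_pos: [0.4915, 0.2984, 0.0315]
eef_rot: [-179.8, -20.0, 163.3]
contact_force: [-2.7, 1.1, 5.7]
gripper_width: 0.0358
```

```bash
python3 - <<'E'
from meas import *
cap('top');cap('scene');house()
from plant import r
s=r.get_state();print(s['tcp_pos'],s['eef_rot'],s['gripper_width'])
c=load('top');W=pts(c);m=near(W,.37,.47,.27,.38,.012,.05);P=W[m]
i=np.argsort(P[:,0])[:5];print(len(P),P[i].round(4).tolist())
for lo in(.39,.40,.41,.42,.43):
    Q=P[(P[:,0]>lo)&(P[:,0]<lo+.01)]
    if len(Q):print(lo,len(Q),Q[:,:2].mean(0).round(4),Q[:,2].max().round(4))
cv2.imwrite('pics/tip.png',cv2.resize(cv2.convertScaleAbs(c['image'][215:285,140:215],alpha=2),(600,560),interpolation=cv2.INTER_CUBIC))
E
```

```text
house top x,z [539.   51.7] yaw -3.86 res 0.0014
house scene x,z [541.3  50. ] yaw -3.92 res 0.0016
house both x,z [539.4  51.3] yaw -3.89 res 0.0015
[0.49148445 0.29843599 0.03144125] [-179.7655596   -20.03445951  163.30960424] 0.0357816167029553
299 [[0.3886, 0.324, 0.0273], [0.3913, 0.3185, 0.0268], [0.3915, 0.3271, 0.0262], [0.3916, 0.3234, 0.0297], [0.3916, 0.3201, 0.0318]]
0.39 18 [0.3956 0.3222] 0.0327
0.4 25 [0.4053 0.3184] 0.0375
0.41 32 [0.4154 0.3164] 0.0362
0.42 25 [0.425  0.3134] 0.0381
0.43 44 [0.4353 0.3061] 0.0467
```

View pics/tip.png

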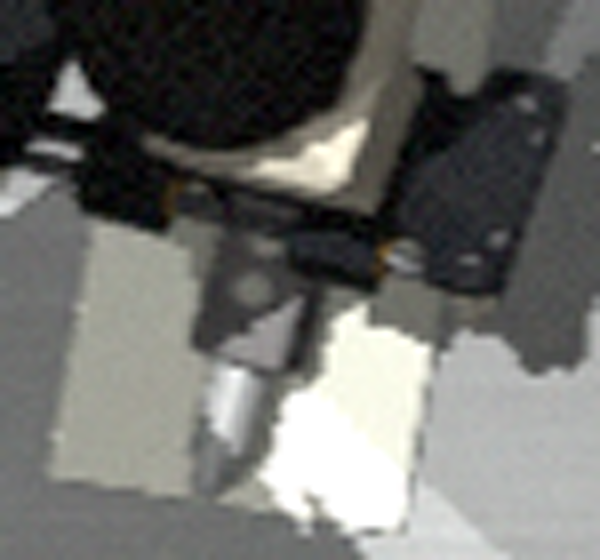

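```bash
python3 - <<'E'
from meas import *
c=load('top')
for u,v in((169.4,261.9),(166.25,276.0)):
  for z in(.024,.034): print(u,v,z,(ray(c,u-.5,v-.5,z)*1000).round(1))
W=pts(c)
for n in('top','scene'):
  W=pts(load(n));P=W[near(W,.37,.428,.27,.38,.016,.05)]
  if len(P)>20:
    print(n,len(P),rect(P));x=(P[:,:2]-P[:,:2].mean(0));print(P.mean(0),np.linalg.svd(x)[2][0])
E
```

```text
169.4 261.9 0.024 [432.3 316.5  24. ]
169.4 261.9 0.034 [432.5 314.1  34. ]
166.25 276.0 0.024 [392.7 325.5  24. ]
166.25 276.0 0.034 [393.2 323.   34. ]
top 97 ([[386.1000061035156, 315.20001220703125], [427.29998779296875, 303.5], [432.8999938964844, 323.29998779296875], [391.79998779296875, 335.0]], array([409.5, 319.2]), array([20.6, 42.8]), 74.1)
[0.41077222 0.31724001 0.03133396] [-0.9194598   0.39318403]
```

The nose axis seen from above agrees with the grip direction (164°). The camera reads about 3 mm lower in y than the robot, and I'll allow for that. Lifting and moving to the pre-contact pose.

>>> step_arm([
  {"tx": 0, "ty": 0, "tz": 5, "ax": 0, "ay": 0, "az": 0, "claw": -1},
  {"tx": 0, "ty": 0, "tz": 15, "ax": 0, "ay": 0, "az": 0, "claw": -1},
  {"tx": 0, "ty": 0, "tz": 25, "ax": 0, "ay": 0, "az": 0, "claw": -1},
  {"tx": 0, "ty": 0, "tz": 30, "ax": 0, "ay": 0, "az": 0, "claw": -1},
  {"tx": 0, "ty": 0, "tz": 30, "ax": 0, "ay": 0, "az": 0, "claw": -1},
  {"tx": 0, "ty": 0, "tz": 30, "ax": 0, "ay": 0, "az": 0, "claw": -1},
  {"tx": 0, "ty": 0, "tz": 20, "ax": 0, "ay": 0, "az": 0, "claw": -1},
  {"tx": 0, "ty": 0, "tz": 14, "ax": 0, "ay": 0, "az": 0, "claw": -1},
  {"tx": 0, "ty": 0, "tz": 0, "ax": 0, "ay": 0, "az": 0, "claw": -1},
])

```text
time_s: 24.8
tcp_pos: [0.4928, 0.2985, 0.2024]
eef_rot: [-179.9, -19.8, 163.3]
contact_force: [0.5, -0.6, -2.7]
gripper_width: 0.0359
```

>>> step_arm([
  {"tx": 10, "ty": -12, "tz": 0, "ax": 0, "ay": 0, "az": 2.5, "claw": -1},
  {"tx": 20, "ty": -27, "tz": 0, "ax": 0, "ay": 0, "az": 2.5, "claw": -1},
  {"tx": 21, "ty": -30, "tz": 0, "ax": 0, "ay": 0, "az": 2.5, "claw": -1},
  {"tx": 21, "ty": -30, "tz": 0, "ax": 0, "ay": 0, "az": 2.5, "claw": -1},
  {"tx": 21, "ty": -30, "tz": 0, "ax": 0, "ay": 0, "az": 2.7, "claw": -1},
  {"tx": 21, "ty": -30, "tz": 0, "ax": 0, "ay": 0, "az": 0, "claw": -1},
  {"tx": 21, "ty": -30, "tz": 0, "ax": 0, "ay": 0, "az": 0, "claw": -1},
  {"tx": 21, "ty": -30, "tz": 0, "ax": 0, "ay": 0, "az": 0, "claw": -1},
  {"tx": 21, "ty": -30, "tz": 0, "ax": 0, "ay": 0, "az": 0, "claw": -1},
  {"tx": 21, "ty": -30, "tz": 0, "ax": 0, "ay": 0, "az": 0, "claw": -1},
  {"tx": 11, "ty": -16, "tz": 0, "ax": 0, "ay": 0, "az": 0, "claw": -1},
  {"tx": 0, "ty": 0, "tz": 0, "ax": 0, "ay": 0, "az": 0, "claw": -1},
])

```text
time_s: 26.0
tcp_pos: [0.7012, 0.0002, 0.1969]
eef_rot: [-179.7, -20.2, 175.8]
contact_force: [0.7, -0.0, -3.2]
gripper_width: 0.0358
```

>>> step_arm([
  {"tx": 0, "ty": 0, "tz": 0, "ax": -0.21, "ay": -2.99, "az": 0, "claw": -1},
  {"tx": 0, "ty": 0, "tz": 0, "ax": -0.21, "ay": -2.99, "az": 0, "claw": -1},
  {"tx": 0, "ty": 0, "tz": 0, "ax": -0.21, "ay": -2.99, "az": 0, "claw": -1},
  {"tx": 0, "ty": 0, "tz": 0, "ax": -0.21, "ay": -2.99, "az": 0, "claw": -1},
  {"tx": 0, "ty": 0, "tz": 0, "ax": -0.21, "ay": -2.99, "az": 0, "claw": -1},
  {"tx": 0, "ty": 0, "tz": 0, "ax": -0.21, "ay": -2.99, "az": 0, "claw": -1},
  {"tx": 0, "ty": 0, "tz": 0, "ax": -0.21, "ay": -2.99, "az": 0, "claw": -1},
  {"tx": 0, "ty": 0, "tz": 0, "ax": -0.21, "ay": -2.99, "az": 0, "claw": -1},
  {"tx": 0, "ty": 0, "tz": 0, "ax": -0.21, "ay": -2.99, "az": 0, "claw": -1},
  {"tx": 0, "ty": 0, "tz": 0, "ax": -0.21, "ay": -2.99, "az": 0, "claw": -1},
  {"tx": 0, "ty": 0, "tz": 0, "ax": 0, "ay": 0, "az": 0, "claw": -1},
  {"tx": 0, "ty": 0, "tz": 0, "ax": 0, "ay": 0, "az": 0, "claw": -1},
])

```text
time_s: 27.2
tcp_pos: [0.6999, 0.0035, 0.1994]
eef_rot: [-179.7, 9.8, 176.0]
contact_force: [0.4, 0.3, -2.4]
gripper_width: 0.0357
```

Good reach now. Down 46 mm to the standoff, then look.

>>> step_arm([
  {"tx": 0, "ty": 0, "tz": -15, "ax": 0, "ay": 0, "az": 0, "claw": -1},
  {"tx": 0, "ty": 0, "tz": -15, "ax": 0, "ay": 0, "az": 0, "claw": -1},
  {"tx": 0.5, "ty": 0, "tz": -10, "ax": 0, "ay": 0, "az": 0, "claw": -1},
  {"tx": 0, "ty": 0, "tz": -6, "ax": 0, "ay": 0, "az": 0, "claw": -1},
  {"tx": 0, "ty": 0, "tz": 0, "ax": 0, "ay": 0, "az": 0, "claw": -1},
  {"tx": 0, "ty": 0, "tz": 0, "ax": 0, "ay": 0, "az": 0, "claw": -1},
  {"tx": 0, "ty": 0, "tz": 0, "ax": 0, "ay": 0, "az": 0, "claw": -1},
])

```text
time_s: 27.9
tcp_pos: [0.7019, 0.0032, 0.1548]
eef_rot: [-179.8, 10.0, 176.0]
contact_force: [-0.4, 0.2, -2.9]
gripper_width: 0.0359
```

```bash
python3 - <<'E'
from meas import *
a=cap('top');c=cap('scene')
from plant import r
for k in range(3): s=r.get_state();print(s['tcp_pos'].round(4),s['eef_rot'].round(2),s['contact_force'].round(2),s['joints'].round(0))
A=cv2.resize(cv2.convertScaleAbs(a['image'][170:240,245:320],alpha=2),(390,364),interpolation=cv2.INTER_CUBIC)
B=cv2.resize(c['image'][200:240,290:333],(391,364),interpolation=cv2.INTER_CUBIC)
cv2.imwrite('pics/pre3.png',np.hstack([A,B]))
E
```

```text
[0.7017 0.0033 0.1548] [-179.77   10.03  175.99] [-0.55  0.35 -2.52] [  18.   21.  -14.    6.  -46. -116.]
[0.7017 0.0033 0.1548] [-179.77   10.03  175.99] [-0.55  0.35 -2.52] [  18.   21.  -14.    6.  -46. -116.]
[0.7017 0.0033 0.1548] [-179.77   10.03  175.99] [-0.55  0.35 -2.52] [  18.   21.  -14.    6.  -46. -116.]
```

View pics/pre3.png

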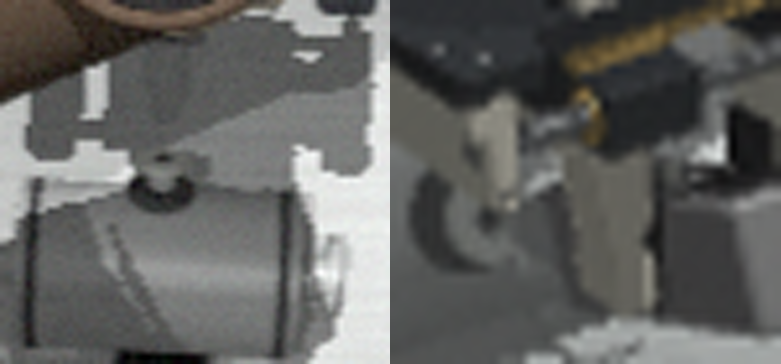

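```bash
python3 - <<'E'
from meas import *
n=np.array([.864,-.061,.5]);u=np.array([-.499,.035,.866]);l=np.cross(n,u)  # l ~ lateral
C=np.array([.5955,.0107,.084]);print('l',l.round(3))
for nm in('top','scene'):
    W=pts(load(nm));P=W[near(W,.56,.69,-.06,.08,.06,.2)]
    Q=(P-C)@np.stack([n,u,l],1)*1000
    m=(abs(Q[:,2])<25)&(Q[:,0]>-6)&(Q[:,0]<75)&(abs(Q[:,1])<30)
    Q=Q[m]
    for lo in range(-6,75,6):
        S=Q[(Q[:,0]>=lo)&(Q[:,0]<lo+6)]
        if len(S)>2: print(nm,lo,len(S),'u',S[:,1].min().round(1),S[:,1].max().round(1),'l',S[:,2].min().round(1),S[:,2].mean().round(1),S[:,2].max().round(1))
c=load('top');cv2.imwrite('pics/pre4.png',cv2.resize(cv2.convertScaleAbs(c['image'][165:215,255:310],alpha=4),(616,560),interpolation=cv2.INTER_CUBIC))
E
```

```text
l [-0.07  -0.998 -0.   ]
top -6 39 u -11.5 17.1 l -9.3 3.1 15.8
top 0 9 u -11.9 17.7 l -6.5 3.1 15.6
top 24 9 u 2.2 8.6 l -1.9 3.2 9.0
top 30 12 u 0.5 9.4 l -7.7 3.9 13.8
top 36 16 u -0.5 12.8 l -8.0 2.7 13.7
top 42 18 u 0.5 13.4 l -8.1 3.1 13.4
top 48 18 u 5.1 14.7 l -5.6 3.9 13.2
top 54 16 u 5.5 13.1 l -5.8 3.6 13.0
top 60 16 u 2.9 13.6 l -6.2 2.3 12.7
top 66 10 u 7.1 20.6 l -3.5 7.4 17.7
top 72 4 u 16.6 20.7 l 7.0 12.9 20.1
scene -6 22 u -13.6 9.7 l -6.7 6.4 14.2
scene 0 24 u -13.9 7.4 l -13.5 2.3 12.3
scene 24 3 u -1.6 4.2 l 4.6 5.1 5.4
scene 36 7 u -9.0 8.1 l 6.1 8.5 11.6
scene 42 9 u -1.9 10.2 l 2.4 7.5 10.2
scene 48 5 u -7.1 6.2 l 7.1 9.4 10.3
scene 54 3 u -4.2 2.1 l 9.9 10.8 11.9
scene 72 4 u -14.6 10.6 l 16.9 17.3 18.1
```

View pics/pre4.png

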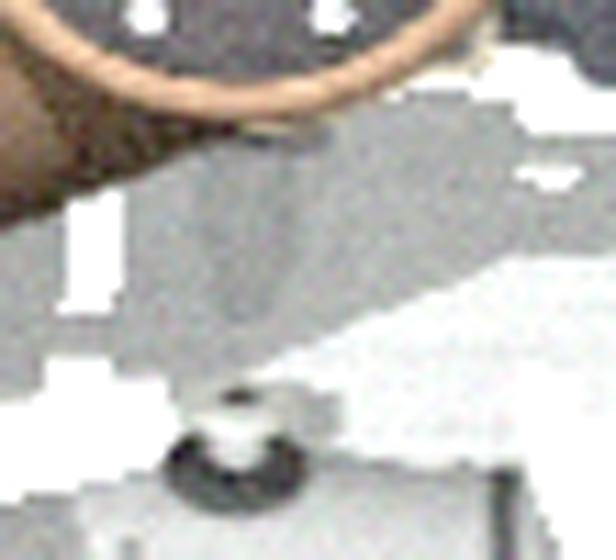

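The enhanced top crop shows the tip axis (242,300) in line with the pad's dot (238,397). Depth puts the lateral match within about 0.5 mm and leaves about 22 mm to go along the normal. Approaching.

>>> step_arm([
  {"tx": -4.3, "ty": 0.3, "tz": -2.5, "ax": 0, "ay": 0, "az": 0, "claw": -1},
  {"tx": -4.3, "ty": 0.3, "tz": -2.5, "ax": 0, "ay": 0, "az": 0, "claw": -1},
  {"tx": -3.5, "ty": 0.2, "tz": -2, "ax": 0, "ay": 0, "az": 0, "claw": -1},
  {"tx": -1.7, "ty": 0.1, "tz": -1, "ax": 0, "ay": 0, "az": 0, "claw": -1},
  {"tx": 0, "ty": 0, "tz": 0, "ax": 0, "ay": 0, "az": 0, "claw": -1},
  {"tx": 0, "ty": 0, "tz": 0, "ax": 0, "ay": 0, "az": 0, "claw": -1},
  {"tx": 0, "ty": 0, "tz": 0, "ax": 0, "ay": 0, "az": 0, "claw": -1},
])

```text
time_s: 28.7
tcp_pos: [0.6878, 0.0041, 0.1462]
eef_rot: [-179.8, 10.0, 176.0]
contact_force: [-0.5, -0.0, -0.9]
gripper_width: 0.0357
```

>>> step_arm([
  {"tx": -1.7, "ty": 0.1, "tz": -1, "ax": 0, "ay": 0, "az": 0, "claw": -1},
  {"tx": 0, "ty": 0, "tz": 0, "ax": 0, "ay": 0, "az": 0, "claw": -1},
  {"tx": 0, "ty": 0, "tz": 0, "ax": 0, "ay": 0, "az": 0, "claw": -1},
])

```text
time_s: 29.0
tcp_pos: [0.6858, 0.0041, 0.145]
eef_rot: [-179.7, 10.0, 176.0]
contact_force: [-0.3, -0.3, -3.6]
gripper_width: 0.036
```

>>> step_arm([
  {"tx": -0.9, "ty": 0.1, "tz": -0.5, "ax": 0, "ay": 0, "az": 0, "claw": -1},
  {"tx": 0, "ty": 0, "tz": 0, "ax": 0, "ay": 0, "az": 0, "claw": -1},
  {"tx": 0, "ty": 0, "tz": 0, "ax": 0, "ay": 0, "az": 0, "claw": -1},
])

```text
time_s: 29.3
tcp_pos: [0.685, 0.0043, 0.1445]
eef_rot: [-179.7, 10.0, 176.0]
contact_force: [-0.1, 0.8, -3.0]
gripper_width: 0.0357
```

>>> step_arm([
  {"tx": -0.9, "ty": 0.1, "tz": -0.5, "ax": 0, "ay": 0, "az": 0, "claw": -1},
  {"tx": 0, "ty": 0, "tz": 0, "ax": 0, "ay": 0, "az": 0, "claw": -1},
  {"tx": 0, "ty": 0, "tz": 0, "ax": 0, "ay": 0, "az": 0, "claw": -1},
])

```text
time_s: 29.6
tcp_pos: [0.6842, 0.0044, 0.1441]
eef_rot: [-179.7, 10.0, 176.0]
contact_force: [0.5, -1.4, -2.6]
gripper_width: 0.0357
```

>>> step_arm([
  {"tx": -0.9, "ty": 0, "tz": -0.5, "ax": 0, "ay": 0, "az": 0, "claw": -1},
  {"tx": 0, "ty": 0, "tz": 0, "ax": 0, "ay": 0, "az": 0, "claw": -1},
  {"tx": 0, "ty": 0, "tz": 0, "ax": 0, "ay": 0, "az": 0, "claw": -1},
])

```text
time_s: 29.9
tcp_pos: [0.6835, 0.0044, 0.1438]
eef_rot: [-179.8, 10.0, 176.0]
contact_force: [1.1, -0.8, -1.9]
gripper_width: 0.0357
```

>>> step_arm([
  {"tx": -0.9, "ty": 0.1, "tz": -0.5, "ax": 0, "ay": 0, "az": 0, "claw": -1},
  {"tx": 0, "ty": 0, "tz": 0, "ax": 0, "ay": 0, "az": 0, "claw": -1},
  {"tx": 0, "ty": 0, "tz": 0, "ax": 0, "ay": 0, "az": 0, "claw": -1},
])

```text
time_s: 30.2
tcp_pos: [0.6827, 0.0046, 0.1434]
eef_rot: [-179.8, 10.0, 176.0]
contact_force: [3.1, -0.3, -2.1]
gripper_width: 0.0359
```

>>> step_arm([
  {"tx": -0.9, "ty": 0, "tz": -0.5, "ax": 0, "ay": 0, "az": 0, "claw": -1},
  {"tx": 0, "ty": 0, "tz": 0, "ax": 0, "ay": 0, "az": 0, "claw": -1},
  {"tx": 0, "ty": 0, "tz": 0, "ax": 0, "ay": 0, "az": 0, "claw": -1},
])

```text
time_s: 30.5
tcp_pos: [0.6819, 0.0046, 0.1429]
eef_rot: [-179.8, 10.0, 176.0]
contact_force: [4.7, 0.1, -0.1]
gripper_width: 0.0358
```

Force along the normal is about 5.5 N. A touch more, then hold.

>>> step_arm([
  {"tx": -0.2, "ty": 0, "tz": -0.1, "ax": 0, "ay": 0, "az": 0, "claw": -1},
  {"tx": 0, "ty": 0, "tz": 0, "ax": 0, "ay": 0, "az": 0, "claw": -1},
  {"tx": 0, "ty": 0, "tz": 0, "ax": 0, "ay": 0, "az": 0, "claw": -1},
  {"tx": 0, "ty": 0, "tz": 0, "ax": 0, "ay": 0, "az": 0, "claw": -1},
  {"tx": 0, "ty": 0, "tz": 0, "ax": 0, "ay": 0, "az": 0, "claw": -1},
  {"tx": 0, "ty": 0, "tz": 0, "ax": 0, "ay": 0, "az": 0, "claw": -1},
])

```text
time_s: 31.1
tcp_pos: [0.6814, 0.0046, 0.1426]
eef_rot: [-179.8, 10.0, 176.0]
contact_force: [5.2, -0.5, 1.2]
gripper_width: 0.0355
```

>>> step_arm([
  {"tx": 0, "ty": 0, "tz": 0, "ax": 0, "ay": 0, "az": 0, "claw": -1},
  {"tx": 0, "ty": 0, "tz": 0, "ax": 0, "ay": 0, "az": 0, "claw": -1},
  {"tx": 0, "ty": 0, "tz": 0, "ax": 0, "ay": 0, "az": 0, "claw": -1},
  {"tx": 0, "ty": 0, "tz": 0, "ax": 0, "ay": 0, "az": 0, "claw": -1},
  {"tx": 0, "ty": 0, "tz": 0, "ax": 0, "ay": 0, "az": 0, "claw": -1},
  {"tx": 0, "ty": 0, "tz": 0, "ax": 0, "ay": 0, "az": 0, "claw": -1},
])

```text
time_s: 31.7
tcp_pos: [0.6814, 0.0046, 0.1426]
eef_rot: [-179.8, 10.0, 176.0]
contact_force: [4.4, -0.2, 0.9]
gripper_width: 0.0357
```

```bash
python3 - <<'E'
from meas import *
from plant import r
F=[]
for i in range(6): cap('top' if i%2 else 'scene');F.append(r.get_state()['contact_force'])
F=np.array(F);n=np.array([.864,-.061,.5]);print(F.round(1).tolist(),'along n',((F-[-.3,.1,-2.6])@n).round(2),((F-[-.3,.1,-2.6])@n).mean(), r.get_state()['time_s'])
n0=n;n,u=n0,np.array([-.499,.035,.866]);l=np.cross(n,u);C=np.array([.5955,.0107,.084])
for nm in('top','scene'):
    W=pts(load(nm));P=W[near(W,.56,.69,-.06,.08,.06,.2)]
    Q=(P-C)@np.stack([n,u,l],1)*1000
    Q=Q[(abs(Q[:,2])<25)&(Q[:,0]>-8)&(Q[:,0]<40)&(abs(Q[:,1])<30)]
    for lo in range(-8,40,6):
        S=Q[(Q[:,0]>=lo)&(Q[:,0]<lo+6)]
        if len(S)>2: print(nm,lo,len(S),'u',S[:,1].min().round(1),S[:,1].max().round(1),'l',S[:,2].min().round(1),S[:,2].mean().round(1),S[:,2].max().round(1))
c=load('top');A=cv2.resize(cv2.convertScaleAbs(c['image'][170:220,255:310],alpha=4),(396,360),interpolation=cv2.INTER_CUBIC)
b=load('scene');B=cv2.resize(cv2.convertScaleAbs(b['image'][195:245,280:335],alpha=1.5),(396,360),interpolation=cv2.INTER_CUBIC)
cv2.imwrite('pics/press.png',np.hstack([A,B]))
E
```

```text
[[5.5, -0.9, 0.3], [4.2, -0.1, 0.7], [5.4, 0.1, 0.8], [5.3, 0.2, -0.2], [4.7, 0.1, 0.1], [5.4, 0.3, 0.9]] along n [6.51 5.57 6.64 6.03 5.68 6.66] 6.182732020496932 32.0
top -8 14 u -6.2 15.5 l -8.7 4.0 15.8
top -2 29 u -8.2 16.6 l -9.3 2.7 15.6
top 4 10 u -0.9 9.9 l -3.9 3.1 9.8
top 10 16 u 2.8 15.0 l -6.9 2.8 12.4
top 16 11 u 6.0 11.7 l -6.9 3.2 12.1
top 22 20 u 4.2 13.4 l -7.3 1.9 11.8
top 28 15 u -0.3 12.5 l -4.7 3.9 14.0
top 34 6 u 5.5 13.8 l 0.5 5.9 11.3
scene -8 6 u -8.4 6.3 l -2.7 8.1 14.1
scene -2 24 u -14.2 12.7 l -8.3 4.9 14.0
scene 10 3 u -3.6 8.2 l 0.5 5.7 10.3
scene 16 8 u -10.7 7.2 l 5.7 8.5 10.7
scene 22 6 u -6.4 7.4 l 5.8 9.4 12.1
scene 28 3 u -2.7 5.8 l 9.3 10.0 10.8
```

View pics/press.png

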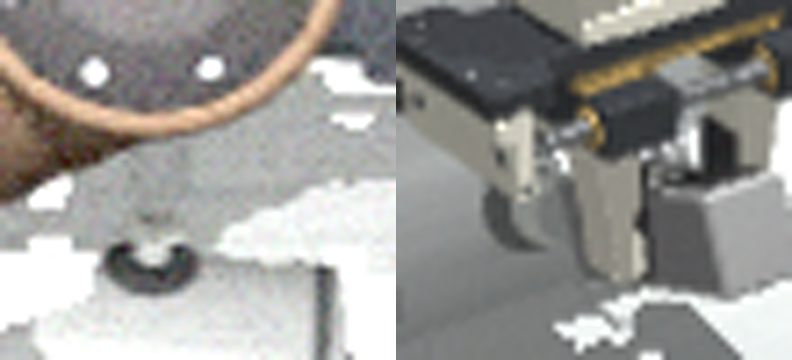

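The pictures show the tip on the pad (top panel 150,220), at a steady ~6.2 N. Keep holding for over 2 s more.

>>> step_arm([
  {"tx": 0, "ty": 0, "tz": 0, "ax": 0, "ay": 0, "az": 0, "claw": -1},
  {"tx": 0, "ty": 0, "tz": 0, "ax": 0, "ay": 0, "az": 0, "claw": -1},
  {"tx": 0, "ty": 0, "tz": 0, "ax": 0, "ay": 0, "az": 0, "claw": -1},
  {"tx": 0, "ty": 0, "tz": 0, "ax": 0, "ay": 0, "az": 0, "claw": -1},
  {"tx": 0, "ty": 0, "tz": 0, "ax": 0, "ay": 0, "az": 0, "claw": -1},
  {"tx": 0, "ty": 0, "tz": 0, "ax": 0, "ay": 0, "az": 0, "claw": -1},
  {"tx": 0, "ty": 0, "tz": 0, "ax": 0, "ay": 0, "az": 0, "claw": -1},
  {"tx": 0, "ty": 0, "tz": 0, "ax": 0, "ay": 0, "az": 0, "claw": -1},
  {"tx": 0, "ty": 0, "tz": 0, "ax": 0, "ay": 0, "az": 0, "claw": -1},
  {"tx": 0, "ty": 0, "tz": 0, "ax": 0, "ay": 0, "az": 0, "claw": -1},
  {"tx": 0, "ty": 0, "tz": 0, "ax": 0, "ay": 0, "az": 0, "claw": -1},
  {"tx": 0, "ty": 0, "tz": 0, "ax": 0, "ay": 0, "az": 0, "claw": -1},
])

```text
time_s: 33.2
tcp_pos: [0.6814, 0.0046, 0.1426]
eef_rot: [-179.8, 10.0, 176.0]
contact_force: [4.9, 0.5, -0.2]
gripper_width: 0.0359
```

>>> step_arm([
  {"tx": 0, "ty": 0, "tz": 0, "ax": 0, "ay": 0, "az": 0, "claw": -1},
  {"tx": 0, "ty": 0, "tz": 0, "ax": 0, "ay": 0, "az": 0, "claw": -1},
  {"tx": 0, "ty": 0, "tz": 0, "ax": 0, "ay": 0, "az": 0, "claw": -1},
  {"tx": 0, "ty": 0, "tz": 0, "ax": 0, "ay": 0, "az": 0, "claw": -1},
  {"tx": 0, "ty": 0, "tz": 0, "ax": 0, "ay": 0, "az": 0, "claw": -1},
  {"tx": 0, "ty": 0, "tz": 0, "ax": 0, "ay": 0, "az": 0, "claw": -1},
  {"tx": 0, "ty": 0, "tz": 0, "ax": 0, "ay": 0, "az": 0, "claw": -1},
  {"tx": 0, "ty": 0, "tz": 0, "ax": 0, "ay": 0, "az": 0, "claw": -1},
  {"tx": 0, "ty": 0, "tz": 0, "ax": 0, "ay": 0, "az": 0, "claw": -1},
  {"tx": 0, "ty": 0, "tz": 0, "ax": 0, "ay": 0, "az": 0, "claw": -1},
  {"tx": 0, "ty": 0, "tz": 0, "ax": 0, "ay": 0, "az": 0, "claw": -1},
  {"tx": 0, "ty": 0, "tz": 0, "ax": 0, "ay": 0, "az": 0, "claw": -1},
])

```text
time_s: 34.4
tcp_pos: [0.6815, 0.0045, 0.1426]
eef_rot: [-179.8, 10.0, 176.0]
contact_force: [5.4, 0.3, 0.5]
gripper_width: 0.0358
```

>>> step_arm([
  {"tx": 0, "ty": 0, "tz": 0, "ax": 0, "ay": 0, "az": 0, "claw": -1},
  {"tx": 2.6, "ty": -0.2, "tz": 1.5, "ax": 0, "ay": 0, "az": 0, "claw": -1},
  {"tx": 4.3, "ty": -0.3, "tz": 2.5, "ax": 0, "ay": 0, "az": 0, "claw": -1},
  {"tx": 8.6, "ty": -0.6, "tz": 5, "ax": 0, "ay": 0, "az": 0, "claw": -1},
  {"tx": 8.6, "ty": -0.6, "tz": 5, "ax": 0, "ay": 0, "az": 0, "claw": -1},
  {"tx": 0, "ty": 0, "tz": 15, "ax": 0, "ay": 0, "az": 0, "claw": -1},
  {"tx": 0, "ty": 0, "tz": 20, "ax": 0, "ay": 0, "az": 0, "claw": -1},
  {"tx": 0, "ty": 0, "tz": 10, "ax": 0, "ay": 0, "az": 0, "claw": -1},
  {"tx": 0, "ty": 0, "tz": 0, "ax": 0, "ay": 0, "az": 0, "claw": -1},
  {"tx": 0, "ty": 0, "tz": 0, "ax": 0, "ay": 0, "az": 0, "claw": -1},
])

```text
time_s: 35.4
tcp_pos: [0.7049, 0.0027, 0.2008]
eef_rot: [-179.8, 9.9, 176.0]
contact_force: [-0.1, 0.9, -3.6]
gripper_width: 0.0359
```

>>> step_arm([
  {"tx": 0, "ty": 0, "tz": 0, "ax": 0.21, "ay": 2.99, "az": 0, "claw": -1},
  {"tx": 0, "ty": 0, "tz": 0, "ax": 0.21, "ay": 2.99, "az": 0, "claw": -1},
  {"tx": 0, "ty": 0, "tz": 0, "ax": 0.21, "ay": 2.99, "az": 0, "claw": -1},
  {"tx": 0, "ty": 0, "tz": 0, "ax": 0.21, "ay": 2.99, "az": 0, "claw": -1},
  {"tx": 0, "ty": 0, "tz": 0, "ax": 0.21, "ay": 2.99, "az": 0, "claw": -1},
  {"tx": 0, "ty": 0, "tz": 0, "ax": 0.21, "ay": 2.99, "az": 0, "claw": -1},
  {"tx": 0, "ty": 0, "tz": 0, "ax": 0.21, "ay": 2.99, "az": 0, "claw": -1},
  {"tx": 0, "ty": 0, "tz": 0, "ax": 0.21, "ay": 2.99, "az": 0, "claw": -1},
  {"tx": 0, "ty": 0, "tz": 0, "ax": 0.21, "ay": 2.99, "az": 0, "claw": -1},
  {"tx": 0, "ty": 0, "tz": 0, "ax": 0.21, "ay": 2.99, "az": 0, "claw": -1},
  {"tx": 0, "ty": 0, "tz": 0, "ax": 0, "ay": 0, "az": 0, "claw": -1},
])

```text
time_s: 36.5
tcp_pos: [0.7053, 0.0026, 0.1979]
eef_rot: [-179.7, -20.3, 175.9]
contact_force: [0.9, 0.8, -3.4]
gripper_width: 0.0358
```

>>> step_arm([
  {"tx": -10, "ty": 12, "tz": 0, "ax": 0, "ay": 0, "az": -2.5, "claw": -1},
  {"tx": -20, "ty": 27, "tz": 0, "ax": 0, "ay": 0, "az": -2.5, "claw": -1},
  {"tx": -21, "ty": 30, "tz": 0, "ax": 0, "ay": 0, "az": -2.5, "claw": -1},
  {"tx": -21, "ty": 30, "tz": 0, "ax": 0, "ay": 0, "az": -2.5, "claw": -1},
  {"tx": -21, "ty": 30, "tz": 0, "ax": 0, "ay": 0, "az": -2.7, "claw": -1},
  {"tx": -21, "ty": 30, "tz": 0, "ax": 0, "ay": 0, "az": 0, "claw": -1},
  {"tx": -21, "ty": 30, "tz": 0, "ax": 0, "ay": 0, "az": 0, "claw": -1},
  {"tx": -21, "ty": 30, "tz": 0, "ax": 0, "ay": 0, "az": 0, "claw": -1},
  {"tx": -21, "ty": 30, "tz": 0, "ax": 0, "ay": 0, "az": 0, "claw": -1},
  {"tx": -21, "ty": 30, "tz": 0, "ax": 0, "ay": 0, "az": 0, "claw": -1},
  {"tx": -11, "ty": 17, "tz": 0, "ax": 0, "ay": 0, "az": 0, "claw": -1},
  {"tx": 0, "ty": 0, "tz": 0, "ax": 0, "ay": 0, "az": 0, "claw": -1},
])

```text
time_s: 37.7
tcp_pos: [0.4944, 0.3008, 0.2013]
eef_rot: [-179.8, -20.0, 163.5]
contact_force: [0.7, -1.0, -3.3]
gripper_width: 0.0357
```

>>> step_arm([
  {"tx": 0, "ty": 0, "tz": -20, "ax": 0, "ay": 0, "az": 0, "claw": -1},
  {"tx": 0, "ty": 0, "tz": -30, "ax": 0, "ay": 0, "az": 0, "claw": -1},
  {"tx": 0, "ty": 0, "tz": -30, "ax": 0, "ay": 0, "az": 0, "claw": -1},
  {"tx": 0, "ty": 0, "tz": -30, "ax": 0, "ay": 0, "az": 0, "claw": -1},
  {"tx": 0, "ty": 0, "tz": -30, "ax": 0, "ay": 0, "az": 0, "claw": -1},
  {"tx": 0, "ty": 0, "tz": -15, "ax": 0, "ay": 0, "az": 0, "claw": -1},
  {"tx": 0, "ty": 0, "tz": 0, "ax": 0, "ay": 0, "az": 0, "claw": -1},
  {"tx": 0, "ty": 0, "tz": 0, "ax": 0, "ay": 0, "az": 0, "claw": -1},
])

```text
time_s: 38.5
tcp_pos: [0.4969, 0.2987, 0.0472]
eef_rot: [-179.8, -19.9, 163.3]
contact_force: [0.6, -0.5, -2.2]
gripper_width: 0.0355
```

>>> step_arm([
  {"tx": 0, "ty": 0, "tz": -8, "ax": 0, "ay": 0, "az": 0, "claw": -1},
  {"tx": 0, "ty": 0, "tz": -4, "ax": 0, "ay": 0, "az": 0, "claw": -1},
  {"tx": 0, "ty": 0, "tz": -2, "ax": 0, "ay": 0, "az": 0, "claw": -1},
  {"tx": 0, "ty": 0, "tz": -1, "ax": 0, "ay": 0, "az": 0, "claw": -1},
  {"tx": 0, "ty": 0, "tz": 0, "ax": 0, "ay": 0, "az": 0, "claw": -1},
  {"tx": 0, "ty": 0, "tz": 0, "ax": 0, "ay": 0, "az": 0, "claw": -1},
])

```text
time_s: 39.1
tcp_pos: [0.4964, 0.2988, 0.0316]
eef_rot: [-179.8, -20.0, 163.3]
contact_force: [-0.4, 0.3, -3.2]
gripper_width: 0.0361
```

>>> step_arm([
  {"tx": 0, "ty": 0, "tz": -0.4, "ax": 0, "ay": 0, "az": 0, "claw": -1},
  {"tx": 0, "ty": 0, "tz": 0, "ax": 0, "ay": 0, "az": 0, "claw": -1},
  {"tx": 0, "ty": 0, "tz": 0, "ax": 0, "ay": 0, "az": 0, "claw": -1},
])

```text
time_s: 39.4
tcp_pos: [0.4964, 0.2989, 0.0315]
eef_rot: [-179.8, -20.0, 163.3]
contact_force: [-0.4, 0.3, 2.4]
gripper_width: 0.0356
```

>>> step_arm([
  {"tx": 0, "ty": 0, "tz": -0.2, "ax": 0, "ay": 0, "az": 0, "claw": -1},
  {"tx": 0, "ty": 0, "tz": 0, "ax": 0, "ay": 0, "az": 0, "claw": -1},
  {"tx": 0, "ty": 0, "tz": 0, "ax": 0, "ay": 0, "az": 0, "claw": -1},
])

```text
time_s: 39.7
tcp_pos: [0.4964, 0.2988, 0.0315]
eef_rot: [-179.8, -20.0, 163.3]
contact_force: [-1.3, -0.6, 4.3]
gripper_width: 0.0357
```

>>> step_arm([
  {"tx": 0, "ty": 0, "tz": 0, "ax": 0, "ay": 0, "az": 0, "claw": -0.1},
  {"tx": 0, "ty": 0, "tz": 0, "ax": 0, "ay": 0, "az": 0, "claw": 0.5},
  {"tx": 0, "ty": 0, "tz": 0, "ax": 0, "ay": 0, "az": 0, "claw": 0.5},
  {"tx": 0, "ty": 0, "tz": 0, "ax": 0, "ay": 0, "az": 0, "claw": 0.5},
  {"tx": 0, "ty": 0, "tz": 0, "ax": 0, "ay": 0, "az": 0, "claw": 0.5},
  {"tx": 6.6, "ty": -2, "tz": 19, "ax": 0, "ay": 0, "az": 0, "claw": 0.5},
  {"tx": 9.8, "ty": -3, "tz": 28, "ax": 0, "ay": 0, "az": 0, "claw": 0.5},
  {"tx": 9.8, "ty": -3, "tz": 28, "ax": 0, "ay": 0, "az": 0, "claw": 0.5},
  {"tx": 9.8, "ty": -3, "tz": 28, "ax": 0, "ay": 0, "az": 0, "claw": 0.5},
  {"tx": 0, "ty": 0, "tz": 40, "ax": 0, "ay": 0, "az": 0, "claw": 0.5},
  {"tx": 0, "ty": 0, "tz": 40, "ax": 0, "ay": 0, "az": 0, "claw": 0.5},
  {"tx": 0, "ty": 0, "tz": 0, "ax": 0, "ay": 0, "az": 0, "claw": 0.5},
])

```text
time_s: 40.9
tcp_pos: [0.5349, 0.2886, 0.2201]
eef_rot: [179.8, -19.6, 163.5]
contact_force: [0.3, -0.0, 0.5]
gripper_width: 0.0656
```

>>> step_arm([
  {"tx": 0, "ty": -30, "tz": 10, "ax": -1.4, "ay": -4.8, "az": 0, "claw": 0.5},
  {"tx": 0, "ty": -40, "tz": 10, "ax": -1.4, "ay": -4.8, "az": 0, "claw": 0.5},
  {"tx": 0, "ty": -40, "tz": 0, "ax": -1.4, "ay": -4.8, "az": 0, "claw": 0.5},
  {"tx": 0, "ty": -40, "tz": 0, "ax": -1.4, "ay": -4.8, "az": 0, "claw": 0.5},
  {"tx": 0, "ty": -40, "tz": 0, "ax": 0, "ay": 0, "az": 0, "claw": 0.5},
  {"tx": 0, "ty": -40, "tz": 0, "ax": 0, "ay": 0, "az": 0, "claw": 0.5},
  {"tx": 0, "ty": -40, "tz": 0, "ax": 0, "ay": 0, "az": 0, "claw": 0.5},
  {"tx": 0, "ty": -40, "tz": 0, "ax": 0, "ay": 0, "az": 0, "claw": 0.5},
  {"tx": 0, "ty": -40, "tz": 0, "ax": 0, "ay": 0, "az": 0, "claw": 0.5},
  {"tx": 0, "ty": -40, "tz": 0, "ax": 0, "ay": 0, "az": 0, "claw": 0.5},
  {"tx": 0, "ty": -40, "tz": 0, "ax": 0, "ay": 0, "az": 0, "claw": 0.5},
  {"tx": 0, "ty": -40, "tz": 0, "ax": 0, "ay": 0, "az": 0, "claw": 0.5},
])

```text
time_s: 42.1
tcp_pos: [0.532, -0.1838, 0.2339]
eef_rot: [-179.9, 0.0, 163.3]
contact_force: [0.2, 1.1, 0.7]
gripper_width: 0.0658
```

```bash
python3 - <<'E'
from meas import *
a=cap('top');c=cap('scene');house();chock(.36,.47,-.06,.1);probe()
cv2.imwrite('pics/end.png',cv2.resize(cv2.convertScaleAbs(a['image'][60:340],alpha=2),(784,392)))
E
```

```text
house top x,z [540.  52.] yaw -0.0 res nan
house scene x,z [541.3  49.8] yaw -3.33 res 0.0016
house both x,z [541.3  49.8] yaw -3.33 res 0.0016
chock top (array([0., 0.]), array([0., 0.]), 0.0) grip (array([0., 0.]), array([0., 0.]), 0.0) [nan nan nan]
chock scene (array([445.8,  17. ]), array([52.3, 40.1]), 85.4) grip (array([440.2,  17. ]), array([26.3, 21.1]), 81.8) [440.9  16.1  94.2]
probe top (array([469.9, 301.9]), array([ 41.5, 158.7]), 76.5) body ([[403.6000061035156, 304.29998779296875], [540.5999755859375, 262.29998779296875], [551.2999877929688, 297.3999938964844], [414.3999938964844, 339.29998779296875]], array([477.5, 300.8]), array([ 36.7, 143.2]), 73.0) ztop [0.0434 0.0474]
probe scene (array([478.1, 304.6]), array([ 39.8, 157.9]), 72.4) body ([[416.29998779296875, 303.0], [544.0, 263.29998779296875], [555.0, 298.5], [427.20001220703125, 338.20001220703125]], array([485.6, 300.8]), array([ 36.9, 133.8]), 72.7) ztop [0.0423 0.0456]
  return _methods._mean(a, axis=axis, dtype=dtype,
  ret = ret.dtype.type(ret / rcount)
meas.py:14: RuntimeWarning: Mean of empty slice.
  W=pts(load(n));P=W[near(W,x0,x1,y0,y1,.012,.12)];G=P[P[:,2]>.09];print('chock',n,rect(P)[1:],'grip',rect(G)[1:],np.round(G.mean(0)*1000,1))
  ret = um.true_divide(
```

View pics/end.png

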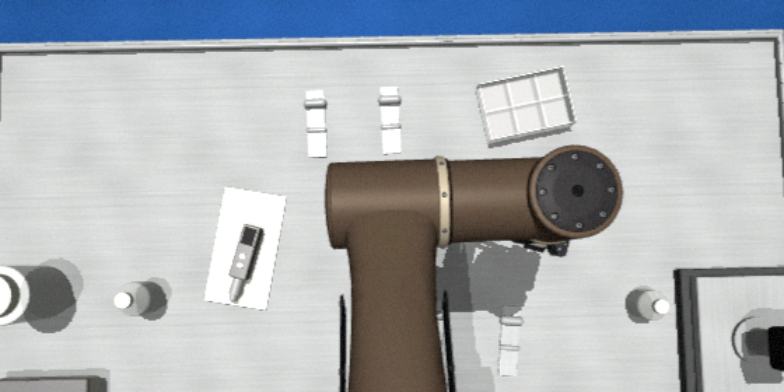

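```bash
python3 -c "
from plant import r
print(r.close_job())"
```

```text
the job is handed in; nothing more can be done
None
```

The job is done and handed in at about 42 s; the hand-in gave no verdict.

- **Chock:** I slid it toe first under the housing until the face touched, with its toe at about -12 mm, then let go. The housing did not move. While I felt for contact, the push read up to 7.7 N, most of it the chock dragging on the bench. It briefly read 5.5 N against the housing, above the 3 N at which lifting starts, so I eased it before letting go.
- **Thermometer:** the first grip ran joints 5 and 6 to their limits before reaching the pad. I laid it back on the mat and re-gripped it with the tool leaning 20°. I then pressed the pad with about 6.2 N on average (5.6–6.7 N readings) for about 3.8 s. The tip was within about 0.5 mm of the pad's centre sideways and about 1–2 mm vertically.
- **Final check:** the thermometer lies flat on the mat, with its top 43 mm above the bench. In the scene camera the housing and chock are where they were. At the end the arm hid them from the top camera, so that view gives no final check of either. The housing's angle read -3.3° at the end against about -3.9° before, which I put down to measurement scatter. The parts box and bottles look untouched.
- **Camera offset:** the cameras read about 2–3 mm lower in y than the robot, so I centred the tip by comparing it with the pad within one image.

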